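# Clear a broken cup off the counter

### The job

A clay cup has broken on the counter. Lift the scraper out of its block, lay it down flat on the counter, take it again by its handle, and with it push all four sherds off the left edge of the counter through the yellow flap into the green waste bin; then lay the scraper flat on the counter, clear of the flap. The sherds are sharp: keep the gripper's fingers off them, let none fall on the floor, and leave the cups, mug, bottles and bell where they stand.

Things in the scene. Friction and masses are not known exactly. Their poses are not given: they have to be found in the camera images.
- scraper: Wooden hand scraper with a steel blade, 206 mm long, 100 to 190 g, the same on both faces. Origin at the butt of the handle, +z along it to the blade, x across the blade, y its thickness. It stands upright in the block, blade up, and slides out straight up. The counter between block and sherds is free. Flat on the counter it rests on a 30 mm thick head, its axis about 15 mm up.
- scraper_handle (a point): Point on the scraper's axis in the handle, 65 mm from the butt: where to hold it for pushing. The handle is 24 x 24 mm and reaches from the butt to 130 mm.
- scraper_head (a point): Point on the axis in the middle of the wooden head, 158 mm from the butt: where to hold it to draw it out (54 mm wide along x, 30 mm thick along y; the head spans 130 to 186 mm). Beyond it the blade, 64 mm wide, 30 mm thick, faces forward at 190 mm; two cheeks at its ends, about 60 mm apart, stand on to 206 mm and splay to 71 mm overall.
- tool_block: Dark wooden block, 70 (x) x 100 (y) x 72 mm high, fixed. Origin under its centre. A square hole, 28 mm wide, 55 mm deep, floor 17 mm above the counter, 18 mm along +y from the centre, holds the scraper's handle with 2 mm to spare each side. The scraper's x lies along the block's x.
- waste_bin: Green steel bin hung outside the counter's left edge, fixed. Origin in the middle of its opening on the edge, level with the counter top; +y points outwards, +x along the edge. Inside 180 (x) by 130 mm (y), floor 165 mm below the counter top. Its hood, with a clear roof 78 mm above the counter, begins at the edge.
- bin_mouth (a point): Middle of the bin's opening on the counter's edge, level with the counter top. Two steel guide wings, 30 mm high, stand on the counter before it, 184 mm apart at the edge and 236 mm apart 62 mm inward of it; hanging straps lie on the counter outside them, to 151 mm either side.
- bin_inside (a point): Point inside the bin, 68 mm outward of the edge and 30 mm above the bin's floor. A steep sill slopes down from the edge into the bin, so whatever is pushed 20 mm or more past the edge slides in.
- bin_flap (a joint): Yellow flap, 172 mm wide, that closes the bin's opening: hinged along its top edge 71 mm above the counter, lower edge 6 mm above it. 0 rad hanging shut, grows as it swings outwards into the bin, to 1.35 rad; it cannot swing over the counter. Light: under 1 N at its lower edge opens it and it falls shut by itself.
- sherd_0: A curved brown sherd of a broken clay cup, wall about 8 mm thick, lying hollow side down, loose, 15 to 35 g. About 38 x 36 x 19 mm. Origin on its underside at its middle.
- sherd_1: A curved brown sherd of a broken clay cup, wall about 8 mm thick, lying hollow side down, loose, 15 to 35 g. About 37 x 30 x 17 mm. Origin on its underside at its middle.
- sherd_2: A curved brown sherd of a broken clay cup, wall about 8 mm thick, lying hollow side down, loose, 15 to 35 g. About 45 x 32 x 26 mm, with a bit of the cup's foot under one end. Origin on its underside at its middle.
- sherd_3: A curved brown sherd of a broken clay cup, wall about 8 mm thick, lying hollow side down, loose, 15 to 35 g. About 33 x 26 x 14 mm. Origin on its underside at its middle.
- clay_cup_1: Beige clay cup, 55 mm wide, 53 mm high. Origin under its centre. Leave it. It stands just before or under the front edge of a fixed wooden bench whose top is 0.36 m above the counter, from x = 0.61 m on and y = -0.05 to 0.29 m: keep the wrist clear of it. A wall stands to the right at y = -0.40 m.
- clay_cup_3: Beige clay cup, 52 mm wide, 53 mm high, standing. Origin under its centre. Leave it.
- clay_cup_5: Beige clay cup, 52 mm wide, 53 mm high, standing. Origin under its centre. Leave it.
- tin_mug: Pale tin mug, 80 mm wide, 72 mm high, with a handle. Origin under its middle. Leave it.
- corked_bottle_0: Small green corked bottle, 38 mm wide, 98 mm high. Origin under its centre. Leave it.
- corked_bottle_1: Small green corked bottle, 38 mm wide, 78 mm high. Origin under its centre. Leave it.
- counter_bell: Domed counter bell, 85 mm wide, 58 mm high. Origin under its centre. Leave it.

How it is judged:
By the outcome, as a careful person would: the job done as asked, in the order asked, and still so for the second after the job is handed in, with the robot touching nothing.
It also fails if it takes over 67 s, if anything falls off the work surface, if the arm or the gripper's body presses on something with over 40 N, if the wrist force passes 120 N, or if a joint passes its speed limit or range.

### The arm

A 6-joint arm with a two-finger parallel gripper is mounted at the origin on a cart in front of the work surface, level with it; the furniture and walls round the work are solid. World frame = base frame: x ahead of the robot, y to its left, z up, the work surface at z = 0. Lengths are in m, angles in rad, forces in N, time in s.
With the tool pointing down it reaches from about 0.225 to 0.875 m from the base axis. Payload 3.4 kg.
Tool frame: the origin (TCP) lies between the finger pads; the fingertips stand 22 mm ahead of it and the grasp point (between the pads) lies 3 mm ahead of it (manip.finger_overhang is the distance from the TCP to the fingertips, in m); z points along the fingers, y is the line along which they close (so a half turn about z gives the same grasp; the last joint's range is limited). The gripper opens to 85 mm and grips with 20 to 120 N. Pads are 22 mm wide; open, the fingers measure 114 mm over their backs; the gripper's body (76 mm by 85 mm) begins 54 mm behind the grasp point. The pads swing forward as they close: fully open they stand 13 mm farther back than shut.
Start: joints at [0.582, 0.276, 1.505, -0, 1.361, -0.121], TCP at [0.439, 0.372, 0.229] pointing down, gripper open.
Joint ranges: [-2.89, 2.89], [-0.75, 2.08], [0.22, 2.7], [-1.18, 4.32], [0.11, 2.71], [-2.7, 2.7]. Speed limits (rad/s): [2.57, 2.57, 3.14, 3.14, 3.14, 3.14].

### API

Orientations are given as a unit quaternion [w, x, y, z].
In Python, from rig import get_state, eyes, order, manip gives the robot as it stands.
- The arm moves only by the tool drive_tool, never from a script. Its argument "rows" is a list of rows, each a list of 4 numbers: the shift along the tool's x, y, z in units of 25 mm (1.0 is 25 mm), then the turn about the tool's z in units of 6 degrees (1.0 is 6 degrees). A call has exactly 8 rows; each row is the pose to reach, as a shift and turn from the pose commanded when the call began, along the tool's axes at that moment; what a row does not reach only later rows make up. A row lasts 1/12 s, in which the tool goes at most 41.7 mm and 7.16 degrees, less where a joint would pass 70% of its speed; a pose out of reach is approached as far as the arm can. A call with a gripper value outside its range is refused whole. "grip" is the finger opening in mm, from 0 to 85.4, set as the call begins (left out, the last holds). The fingers move at their own pace and stop on an object; "newtons" is the grip in N (left out, the last holds). Time passes only in rows, so rows that repeat a pose let the fingers close, or fill a call up. It gives the time, the measured TCP pose, the force, the opening and the grip force at its end, in the units of the state.
- get_state(): the state, without advancing time (a new reading comes with each control period).
- eyes.get_image(name): name is "side" or "top"; returns (picture, depth): 400x640x3 uint8, red, green, blue; 400x640 float32, m along the optical axis (not along the pixel's ray), 0 where there is no reading.
- eyes.camera_info(name): a dict with "fx", "fy", "cx", "cy" (pixels), "R" (3x3) and "t" (3): a world point X has camera coordinates R X + t. Camera axes: x right, y down, z forward; pixel columns grow to the right and rows downward; lengths in m; the calibration is good to about 2 mm. A picture is of the moment at which its call begins. camera_info takes no time and is no camera call.
- order.sign_off(): hands the job in; it is judged then, once.
The state is a dict: "clock": time; "qpos": joint angles; "qd": joint speeds; "effort": joint torques, N m; "position": TCP position; "ee_rot": TCP orientation; "contact_force": force on the tool from outside, world axes, zero at the start; "moment": the same for the moment, N m; "width": finger opening in m; "gripper_force": force on a finger pad.
Only numpy, scipy, OpenCV 4.12 (cv2) and the standard library are available. Lean on these libraries where they do the work, as an engineer would, in place of code of your own. Each camera call takes 0.05 s, during which the arm holds its last target. There are 200 camera calls.

## Working session

There is one attempt and no reset: what is moved stays moved. The work goes in short steps, Python scripts to look and compute and a tool call to move; the robot and the scene stay as the last step left them, time stands still between calls to the robot, and variables do not carry over. Pictures are saved under pics/ and viewed, at most 10 in all, crops included, and the job is handed in when it is done.

Besides the shell and the picture viewer there is one more tool, called after "Emit:" as name(argument=value, ...), one argument or row to a line, values as JSON. drive_tool: Moves the arm, as the interface text tells. Its arguments: {"type":"object","properties":{"rows":{"type":"array","items":{"type":"array","items":{"type":"number"}}},"grip":{"type":"number"},"newtons":{"type":"number"}},"required":["rows"]}

```bash
mkdir -p pics; ls; python3 - <<'E'
from rig import get_state, eyes, order, manip
import cv2,numpy as np
s=get_state();print(s['clock'],s['position'],s['ee_rot'],s['width'])
for n in("top","side"):
    p,d=eyes.get_image(n);np.savez(f'{n}0.npz',p=p,d=d);cv2.imwrite(f'pics/{n}0.png',p[:,:,::-1])
    print(n,eyes.camera_info(n),d.min(),d.max())
E
```

```text
pics
0.0 [0.43822751 0.37147134 0.22843171] [-5.00699383e-04  4.20400679e-01  9.07338103e-01 -7.65635257e-04] 0.08561606428898173
top {'fx': 479.14995515628067, 'fy': 479.14995515628067, 'cx': 319.8551691005513, 'cy': 196.72590486902112, 'R': array([[-0.01464819, -0.99987343, -0.00620858],
       [-0.99040565,  0.01536225, -0.13733411],
       [ 0.13741211,  0.00413732, -0.99050532]]), 't': array([0.09266558, 0.54813161, 1.32464633])} 0.0 2.348421
side {'fx': 395.41001990521255, 'fy': 395.41001990521255, 'cx': 321.55544261535056, 'cy': 202.22403572073458, 'R': array([[-0.97916896,  0.20178787,  0.02257886],
       [ 0.10428152,  0.59517956, -0.79679775],
       [-0.1742226 , -0.77784507, -0.60382409]]), 't': array([ 0.50761888, -0.07280246,  1.41749607])} 0.0 2.2632275
```

View pics/top0.png

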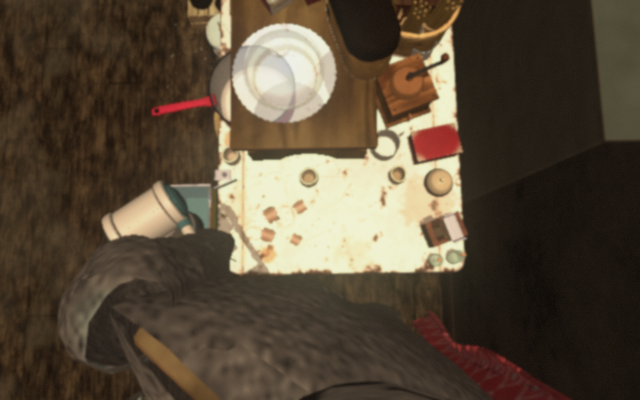

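View pics/side0.png

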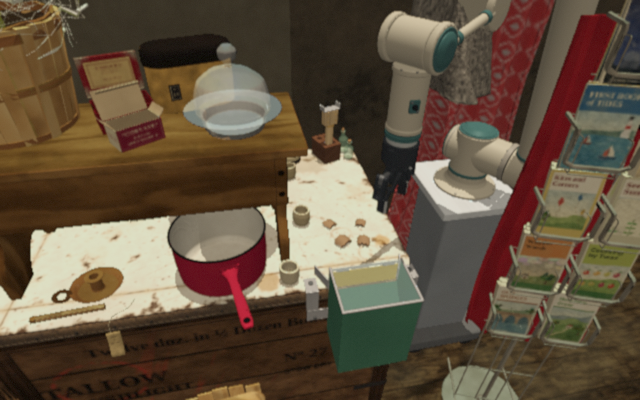

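Top: sherds near (271,214), (299,207), (267,236), (295,239); the block with the scraper is near (443,230) and the bin near (200,205). Side: block at (327,145), sherds near (350,235). Next I'll zoom in.

```bash
cat > h.py <<'E'
from rig import get_state, eyes, order, manip
import cv2,numpy as np
from scipy.spatial.transform import Rotation as Ro
def cast(n,u,v,z):
    c=eyes.camera_info(n);R=np.array(c['R']);C=-R.T@c['t']
    d=R.T@np.array([(u-c['cx'])/c['fx'],(v-c['cy'])/c['fy'],1]);return C+d*(z-C[2])/d[2]
def cloud(n,d):
    c=eyes.camera_info(n);R=np.array(c['R']);v,u=np.mgrid[:400,:640]
    X=np.stack([(u-c['cx'])/c['fx']*d,(v-c['cy'])/c['fy']*d,d],-1)
    P=(X-c['t'])@R;P[d==0]=np.nan;return P
def proj(n,X):
    c=eyes.camera_info(n);q=np.array(c['R'])@X+c['t'];return np.array([c['fx']*q[0]/q[2]+c['cx'],c['fy']*q[1]/q[2]+c['cy']])
E
python3 - <<'E'
from h import *
t=np.load('top0.npz');s=np.load('side0.npz')
a=cv2.resize(t['p'][140:285,200:480],(800,414),interpolation=2)
cv2.imwrite('pics/tc.png',a[:,:,::-1])
b=cv2.resize(s['p'][90:300,270:450],(514,600),interpolation=2)
cv2.imwrite('pics/sc.png',b[:,:,::-1])
for n,f in(('top',t),('side',s)):
    P=cloud(n,f['d']);
    hsv=cv2.cvtColor(f['p'],cv2.COLOR_RGB2HSV)
    x,y,z=P[...,0],P[...,1],P[...,2]
    reg=(x>.22)&(x<.62)&(y>-.39)&(y<.32)&(z>.007)&(z<.3)
    k,l,st,ce=cv2.connectedComponentsWithStats(reg.astype(np.uint8))
    print(n)
    for i in range(1,k):
        if st[i,4]>15:
            q=P[l==i];print(st[i],ce[i].round(1),q.min(0).round(3),q.max(0).round(3),np.median(q,0).round(3),np.median(hsv[l==i],0))
E
```

```text
top
[509 155   6  12  17] [511.5 160.6] [ 0.594 -0.39   0.212] [ 0.617 -0.389  0.246] [ 0.606 -0.39   0.228] [ 16. 102.  36.]
[493 163  16  19  86] [501.2 172.7] [ 0.563 -0.39   0.095] [ 0.619 -0.388  0.2  ] [ 0.589 -0.39   0.157] [ 17. 101.  39.]
[388 170  18  14 149] [396.8 177.3] [ 0.586 -0.159  0.007] [ 0.62  -0.113  0.055] [ 0.603 -0.138  0.039] [ 19.  91. 166.]
[425 171  28  26 552] [438.4 182.2] [ 0.55  -0.297  0.007] [ 0.619 -0.222  0.064] [ 0.586 -0.254  0.039] [ 17. 110. 199.]
[490 171  13  14  39] [493.9 178.3] [ 0.562 -0.39   0.075] [ 0.608 -0.388  0.157] [ 0.583 -0.39   0.097] [17. 96. 40.]
[299 172  19  15 173] [308.2 179.6] [0.582 0.092 0.007] [0.62  0.143 0.058] [0.6   0.118 0.039] [ 21.  83. 188.]
[483 181  12  10  29] [486.9 186.1] [ 0.562 -0.39   0.011] [ 0.589 -0.389  0.098] [ 0.569 -0.389  0.039] [ 17. 101.  42.]
[292 199  15  15 116] [299.1 206.2] [0.507 0.125 0.007] [0.548 0.166 0.018] [0.527 0.145 0.012] [ 15. 107. 211.]
[262 206  18  18 174] [269.8 214.1] [0.479 0.203 0.007] [0.529 0.253 0.026] [0.504 0.229 0.015] [ 14.5 112.  204.5]
[ 420  211   48   37 1098
[... 812 characters left out ...]
. 104.]
[287 157  13  23 180] [291.6 167. ] [ 0.555 -0.25   0.007] [ 0.616 -0.107  0.053] [ 0.599 -0.133  0.028] [ 20.   98.5 114. ]
[296 205  14  21 227] [302.9 214.3] [0.583 0.094 0.008] [0.62  0.15  0.054] [0.603 0.137 0.036] [ 20.  96. 120.]
[322 219  15  10  80] [328.9 223. ] [0.505 0.13  0.007] [0.547 0.171 0.016] [0.527 0.151 0.011] [ 16. 113. 172.]
[355 218  11   8  58] [360.3 221.9] [0.415 0.139 0.007] [0.449 0.177 0.013] [0.43  0.162 0.01 ] [ 16.  114.5 171.5]
[335 234  17  14 136] [342.2 240.1] [0.48  0.206 0.007] [0.527 0.256 0.023] [0.508 0.236 0.015] [ 16. 114. 169.]
[357 235  13  11 106] [363.3 239.7] [0.426 0.22  0.007] [0.464 0.262 0.016] [0.446 0.243 0.012] [ 16. 115. 170.]
```

View pics/tc.png

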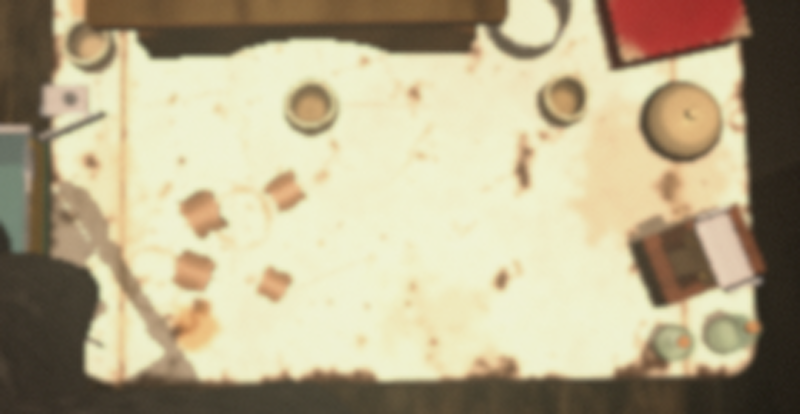

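View pics/sc.png

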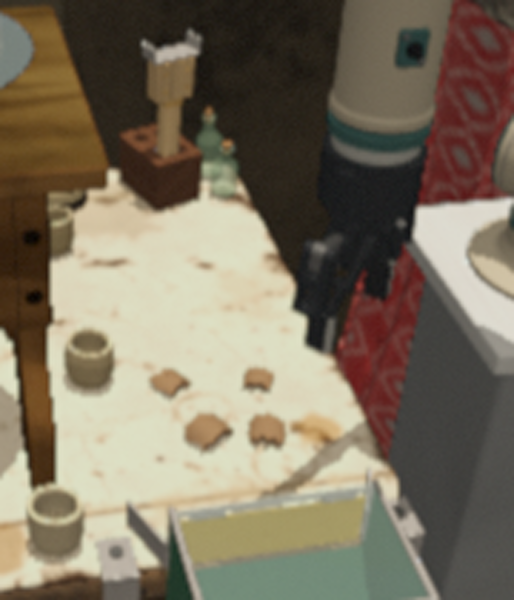

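```bash
python3 - <<'E'
from h import *
t=np.load('top0.npz');s=np.load('side0.npz')
for n,f in(('top',t),('side',s)):
    P=cloud(n,f['d']);x,y,z=P[...,0],P[...,1],P[...,2]
    hsv=cv2.cvtColor(f['p'],cv2.COLOR_RGB2HSV)
    box=(x>.38)&(x<.53)&(y>-.34)&(y<-.17)
    print(n,'cam',(-np.array(eyes.camera_info(n)['R']).T@eyes.camera_info(n)['t']).round(3))
    for lo,hi in((.062,.082),(.1,.143),(.15,.2),(.2,.212),(.195,.235)):
        m=box&(z>lo)&(z<hi);q=P[m]
        if len(q)<5: continue
        r=cv2.minAreaRect(q[:,:2].astype(np.float32)*1000)
        print(lo,hi,len(q),q.mean(0).round(4),'rect',np.round(r[0],1),np.round(r[1],1),round(r[2],1))
    # counter edge
    for xx in (.3,.34,.38,.42,.46,.5,.54,.57):
        m=(abs(x-xx)<.008)&(abs(z)<.006)&(y>.25)&(y<.45)
        if m.sum(): print('edge',xx,y[m].max().round(4),end=' ')
    print()
    ye=(hsv[...,0]>20)&(hsv[...,0]<34)&(hsv[...,1]>90)&(y>.25)&(y<.5)&(x>.3)&(x<.65)
    ye=cv2.morphologyEx(ye.astype(np.uint8),cv2.MORPH_OPEN,np.ones((3,3)))>0
    if ye.sum():
        q=P[ye];q=q[~np.isnan(q[:,0])];v,u=np.where(ye);print('yellow',len(q),u.min(),u.max(),v.min(),v.max(),np.percentile(q,[2,50,98],axis=0).round(3))
    w=(y>.24)&(y<.36)&(z>.012)&(z<.04)&((x<.42)|(x>.5))&(x>.25)&(x<.66)
    k,l,st,ce=cv2.connectedComponentsWithStats(w.astype(np.uint8))
    for i in range(1,k):
        if st[i,4]>5: q=P[l==i];print('w',st[i],q.min(0).round(3),q.max(0).round(3),'at miny',q[q[:,1].argmin()].round(3),'at maxy',q[q[:,1].argmax()].round(3))
    g=(hsv[...,0]>60)&(hsv[...,0]<95)&(hsv[...,1]>60)&(y>.28)&(y<.6)&(x>.3)&(x<.65)&(z>-.02)&(z<.12)
    q=P[g];print('green',len(q),np.percentile(q,[1,50,99],axis=0).round(3))
E
```

```text
top cam [0.362 0.079 1.388]
0.062 0.082 472 [ 0.4468 -0.249   0.071 ] rect [ 432.6 -265.8] [110.4 101.6] 19.2
0.1 0.143 28 [ 0.4428 -0.2313  0.1188] rect [ 442.7 -231.5] [19.8  3.6] 14.8
0.15 0.2 105 [ 0.441  -0.2288  0.1768] rect [ 445.  -239.1] [52.4 26.2] 18.4
0.2 0.212 314 [ 0.4457 -0.2415  0.2058] rect [ 446.4 -241.9] [64.9 30.9] 18.6
0.195 0.235 382 [ 0.445  -0.2415  0.2077] rect [ 445.6 -241.8] [71.2 31.7] 18.6
edge 0.34 0.3429 edge 0.38 0.3454 edge 0.42 0.3348 edge 0.46 0.3848 edge 0.5 0.3923 edge 0.54 0.3924 edge 0.57 0.3931 
w [225 161  13   4  26] [0.651 0.325 0.017] [0.658 0.356 0.04 ] at miny [0.658 0.325 0.018] at maxy [0.654 0.356 0.038]
w [225 178  11   7  27] [0.594 0.33  0.013] [0.609 0.36  0.034] at miny [0.608 0.33  0.018] at maxy [0.594 0.36  0.015]
w [262 209   5   7  24] [0.502 0.24  0.013] [0.519 0.252 0.019] at miny [0.508 0.24  0.017] at maxy [0.511 0.252 0.016]
w [230 259   5   2   6] [0.375 0.329 0.015] [0.378 0.34  0.033] at miny [0.375 0.329 0.029] at maxy [0.378 0.34  0.027]Traceback (most recent call last):
  File "<stdin>", line 27, in <module>
    return _quantile_unchecked(
        a, q, axis, out, overwrite_input, method, keepdims, weights)
    return _ureduce(a,
                    func=_quantile_ureduce_func,
    ...<5 lines>...
                    overwrite_input=overwrite_input,
                    method=method)
    r = func(a, **kwargs)
    result = _quantile(arr,
                       quantiles=q,
    ...<2 lines>...
                       out=out,
                       weights=wgt)
    slices_having_nans = np.isnan(arr[-1, ...])
                                  ~~~^^^^^^^^^
IndexError: index -1 is out of bounds for axis 0 with size 0
```

```bash
python3 - <<'E'
from h import *
t=np.load('top0.npz');s=np.load('side0.npz')
b=cv2.resize(s['p'][225:375,290:430],(560,600),interpolation=2)
a=cv2.resize(t['p'][200:260,410:480],(240,600*240//600),interpolation=2)
c=cv2.resize(s['p'][95:170,300:360],(240,300),interpolation=2)
o=np.zeros((600,800,3),np.uint8);o[:,:560]=b;o[:240,560:]=a;o[260:560,560:]=c
cv2.imwrite('pics/mix.png',o[:,:,::-1])
E
```

```text
(no output)
```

View pics/mix.png

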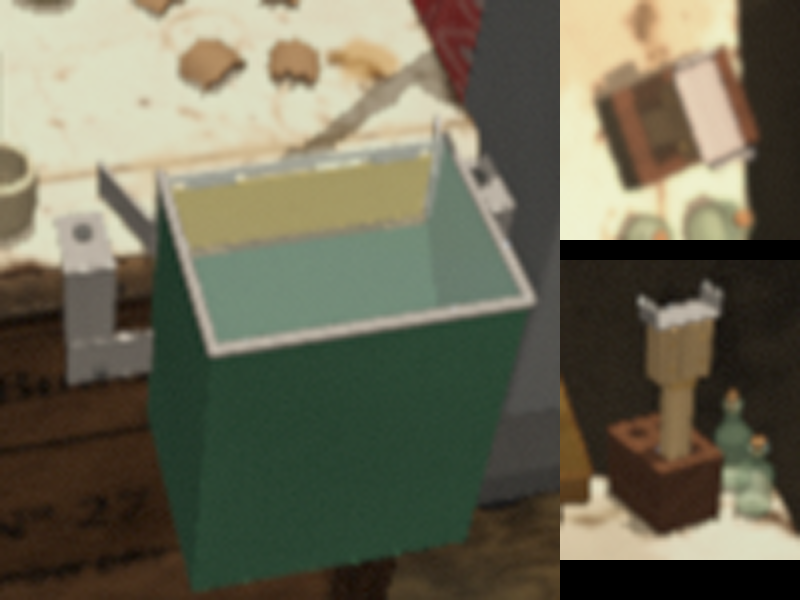

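The side view shows the bin with the flap corners at full-image pixels of about (334,272), (337,288), (396,280) and (397,264). The scraper stands in the block's right-hand hole, with its blade's long side tilted about 18° from world x.

```bash
python3 - <<'E'
from h import *
t=np.load('top0.npz');s=np.load('side0.npz')
for u,v,z in((333.8,272.5,.071),(337.5,288,.006),(396.3,280.5,.006),(397.5,264.3,.071)):print('flap',cast('side',u,v,z).round(4))
# bin rim corners mix(160,178),(212,352),(532,300),(440,130)
for a,b in((160,178),(212,352),(532,300),(440,130)):print('rim',cast('side',290+a/4,225+b/4,.078).round(4))
# wing tips from mix: left top (100,168), right (437,122)
for a,b in((100,168),(437,122)):print('wing',cast('side',290+a/4,225+b/4,.03).round(4))
print('wing tc',cast('top',200+103/2.857,140+115/2.857,.03).round(4), 'edge tc',cast('top',200+53/2.857,140+170/2.857,0).round(4),cast('top',200+50/2.857,140+20/2.857,0).round(4))
P=cloud('side',s['d']);x,y,z=P[...,0],P[...,1],P[...,2]
for xx in (.3,.36,.42,.46,.5,.54,.58,.62,.66):
    m=(abs(x-xx)<.008)&(abs(z)<.005)&(y>.2)&(y<.45)
    if m.sum(): print('edge',xx,y[m].max().round(4),end=' ')
m=(x>.38)&(x<.53)&(y>-.34)&(y<-.17)
for lo,hi in((.1,.143),(.15,.2),(.2,.212),(.21,.235)):
    q=P[m&(z>lo)&(z<hi)];print(lo,len(q),q.mean(0).round(4),q.min(0).round(3),q.max(0).round(3))
# two-view check of blade cheeks tips in mix crops: top crop scale 240/70; side crop x4
print(cast('side',300+645/4-560/4,95+(298-260)/4,.223).round(4),cast('side',300+(713-560)/4,95+(287-260)/4,.223).round(4))
s0=24.0/7
print(cast('top',410+(690-560)/s0,200+62/4,.207).round(4),cast('top',410+(735-560)/s0,200+155/4,.207).round(4))
E
```

```text
flap [0.5729 0.4039 0.071 ]
flap [0.5594 0.399  0.006 ]
flap [0.4026 0.4026 0.006 ]
flap [0.41  0.406 0.071]
rim [0.5815 0.3989 0.078 ]
rim [0.5816 0.5286 0.078 ]
rim [0.3955 0.5277 0.078 ]
rim [0.3988 0.391  0.078 ]
wing [0.6065 0.3396 0.03  ]
wing [0.3742 0.3392 0.03  ]
wing tc [0.6022 0.3249 0.03  ] edge tc [0.5511 0.381  0.    ] [0.7086 0.3864 0.    ]
edge 0.36 0.3972 edge 0.42 0.3216 edge 0.46 0.325 edge 0.5 0.3238 edge 0.54 0.3241 edge 0.58 0.4489 edge 0.62 0.3995 edge 0.66 0.3884 0.1 80 [ 0.4467 -0.231   0.1221] [ 0.431 -0.248  0.102] [ 0.459 -0.221  0.143]
0.15 207 [ 0.4471 -0.2278  0.1757] [ 0.416 -0.243  0.15 ] [ 0.474 -0.212  0.2  ]
0.2 87 [ 0.4425 -0.2365  0.206 ] [ 0.41  -0.266  0.2  ] [ 0.48  -0.213  0.212]
0.21 39 [ 0.4431 -0.239   0.217 ] [ 0.408 -0.267  0.21 ] [ 0.483 -0.214  0.224]
[ 0.4757 -0.2375  0.223 ] [ 0.411  -0.2519  0.223 ]
[ 0.4743 -0.232   0.207 ] [ 0.4166 -0.2612  0.207 ]
```

```bash
cat >> h.py <<'E'
def st():
    s=get_state();R=Ro.from_quat(s['ee_rot'],scalar_first=True).as_matrix()
    return s,np.array(s['position']),R,np.degrees(np.arctan2(R[1,1],R[0,1]))
def plan(*T):
    "T: (x,y,z,yaw of tool y in deg); each reckoned from the present pose"
    s,p,R,a=st();f=np.array(s['contact_force'])
    print('t',round(s['clock'],2),'p',p.round(4),'yaw',round(a,1),'w',round(s['width']*1e3,1),'F',f.round(1),'g',s['gripper_force'])
    for x,y,z,w in T:
        d=(a-w+90)%180-90;print((R.T@(np.array([x,y,z])-p)/.025).round(2),round(d/6,2),'| yaw',round(w,1))
E
python3 - <<'E'
from h import *
plan((.438,.3715,.28,18.6),(.445,-.241,.28,18.6),(.445,-.241,.172,18.6))
E
```

```text
t 0.1 p [0.4383 0.3715 0.2285] yaw 40.3 w 85.5 F [-0.4 -0.2  0.1] g 0.0
[ 0.01 -0.01 -2.06] 3.61 | yaw 18.6
[-18.86 -15.64  -2.04] 3.61 | yaw 18.6
[-18.86 -15.63   2.28] 3.61 | yaw 18.6
```

Emit:
drive_tool(
  rows=[
    [0, 0, -1.6, 1],
    [-1.4, -1.2, -2.05, 2],
    [-2.6, -2.1, -2.05, 3],
    [-3.9, -3.2, -2.05, 3.6],
    [-5.2, -4.3, -2.05, 3.6],
    [-6.5, -5.4, -2.05, 3.6],
    [-7.8, -6.5, -2.05, 3.6],
    [-9.1, -7.5, -2.05, 3.6],
  ],
)

```text
clock: 0.77
position: [0.4415, 0.0797, 0.2804]
ee_rot: [-0.0, 0.583, 0.813, -0.0]
contact_force: [1.4, -0.8, -0.5]
width: 0.0855
gripper_force: 0.0
```

```bash
python3 -c "
from h import *
plan((.445,-.241,.28,18.6))"
```

```text
t 0.77 p [0.4415 0.0797 0.2804] yaw 18.7 w 85.5 F [ 1.4 -0.8 -0.5] g 0.0
[-1.219e+01 -3.980e+00  1.000e-02] 0.02 | yaw 18.6
```

Emit:
drive_tool(
  rows=[
    [-1.6, -0.5, 0, 0],
    [-3.2, -1.05, 0, 0],
    [-4.8, -1.55, 0, 0],
    [-6.4, -2.1, 0, 0],
    [-8, -2.6, 0, 0],
    [-9.6, -3.15, 0, 0],
    [-11.1, -3.6, 0, 0],
    [-12.1, -3.95, 0, 0],
  ],
)

```text
clock: 1.43
position: [0.4455, -0.2408, 0.28]
ee_rot: [0.0, 0.584, 0.812, -0.001]
contact_force: [1.2, -0.3, 0.0]
width: 0.0852
gripper_force: 0.0
```

```bash
python3 -c "
from h import *
p,d=eyes.get_image('top');cv2.imwrite('pics/t1.png',cv2.resize(p[170:290,380:520],(700,600),interpolation=2)[:,:,::-1])
plan((.445,-.241,.172,18.6))"
```

```text
t 1.48 p [ 0.4458 -0.2448  0.2797] yaw 18.4 w 85.7 F [ 0.8 -3.7  1. ] g 0.0
[0.18 0.03 4.31] -0.03 | yaw 18.6
```

Emit:
drive_tool(
  rows=[
    [0, 0, 0, 0],
    [0, 0, 0.5, 0],
    [0, 0, 1, 0],
    [0, 0, 1.5, 0],
    [0, 0, 2, 0],
    [0, 0, 2.4, 0],
    [0, 0, 2.8, 0],
    [0, 0, 2.8, 0],
  ],
)

```text
clock: 2.15
position: [0.4448, -0.2352, 0.2085]
ee_rot: [-0.002, 0.583, 0.813, 0.0]
contact_force: [0.2, -0.1, -0.0]
width: 0.0851
gripper_force: 0.0
```

Emit:
drive_tool(
  rows=[
    [0, 0, 0.3, 0],
    [0, 0, 0.6, 0],
    [0, 0, 0.9, 0],
    [0, 0, 1.2, 0],
    [0, 0, 1.4, 0],
    [0, 0, 1.4, 0],
    [0, 0, 1.4, 0],
    [0, 0, 1.4, 0],
  ],
)

```text
clock: 2.82
position: [0.4461, -0.237, 0.1758]
ee_rot: [0.0, 0.583, 0.812, 0.0]
contact_force: [-0.1, -0.6, -0.3]
width: 0.0854
gripper_force: 0.0
```

```bash
python3 -c "
from h import *
p,d=eyes.get_image('side');a=cv2.resize(p[80:180,270:380],(660,600),interpolation=2);cv2.imwrite('pics/s1.png',a[:,:,::-1])
plan((.445,-.241,.172,18.6))"
```

```text
t 2.87 p [ 0.4461 -0.2371  0.1759] yaw 18.7 w 85.4 F [ 0.1 -0.6 -1.2] g 0.0
[-0.13 -0.09  0.16] 0.01 | yaw 18.6
```

View pics/s1.png

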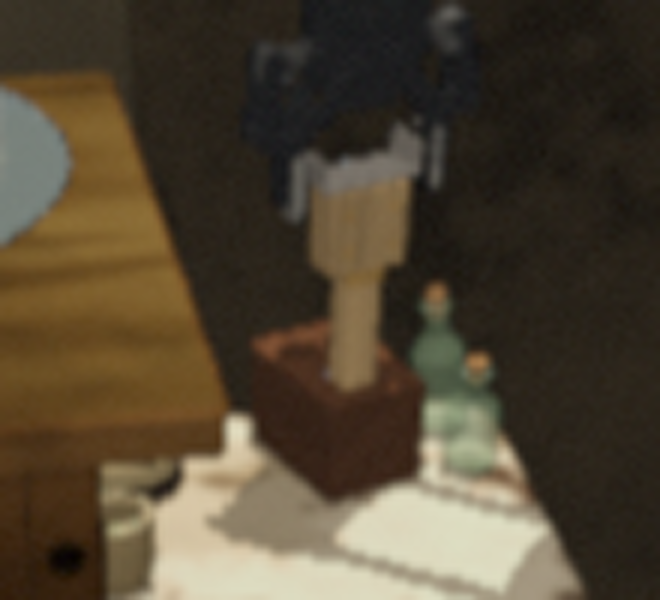

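The fingers straddle the head at rows 180–220, with the pads on its upper half and the body just above the cheeks, so I'll close here.

Emit:
drive_tool(
  rows=[
    [0, 0, 0, 0],
    [0, 0, 0, 0],
    [0, 0, 0, 0],
    [0, 0, 0, 0],
    [0, 0, 0, 0],
    [0, 0, 0, 0],
    [0, 0, 0, 0],
    [0, 0, 0, 0],
  ],
  grip=45,
  newtons=30,
)

```text
clock: 3.53
position: [0.4462, -0.2372, 0.1763]
ee_rot: [0.001, 0.583, 0.813, -0.0]
contact_force: [-1.2, 0.6, 5.8]
width: 0.07
gripper_force: 33.9
```

The fingers stopped at 70 mm, on the splayed cheeks. That suits a pivot: I'll grip the cheeks near the fingertips instead, so the scraper can swing about the closing axis.

Emit:
drive_tool(
  rows=[
    [0, 0, 0, 0],
    [0, 0, 0, 0],
    [0, 0, -0.3, 0],
    [0, 0, -0.7, 0],
    [0, 0, -1.1, 0],
    [0, 0, -1.4, 0],
    [-0.1, 0, -1.4, 0],
    [-0.1, 0, -1.4, 0],
  ],
  grip=85,
)

```text
clock: 4.2
position: [0.4473, -0.2399, 0.2115]
ee_rot: [0.001, 0.583, 0.812, -0.0]
contact_force: [0.2, 0.1, -0.3]
width: 0.0848
gripper_force: 0.0
```

Emit:
drive_tool(
  rows=[
    [0, 0, 0, 0],
    [0, 0, 0, 0],
    [0, 0, 0, 0],
    [0, 0, 0, 0],
    [0, 0, 0, 0],
    [0, 0, 0, 0],
    [0, 0, 0, 0],
    [0, 0, 0, 0],
  ],
  grip=60,
  newtons=35,
)

```text
clock: 4.87
position: [0.4467, -0.2396, 0.2112]
ee_rot: [0.0, 0.583, 0.813, -0.0]
contact_force: [-0.6, 0.2, 5.9]
width: 0.0687
gripper_force: 38.0
```

```bash
python3 -c "
from h import *
p,d=eyes.get_image('side');a=cv2.resize(p[80:180,270:380],(660,600),interpolation=2);cv2.imwrite('pics/s2.png',a[:,:,::-1])
plan()"
```

```text
t 4.92 p [ 0.4467 -0.2395  0.2112] yaw 18.7 w 68.4 F [-0.4 -0.6  6.5] g 38.01087476313114
```

View pics/s2.png

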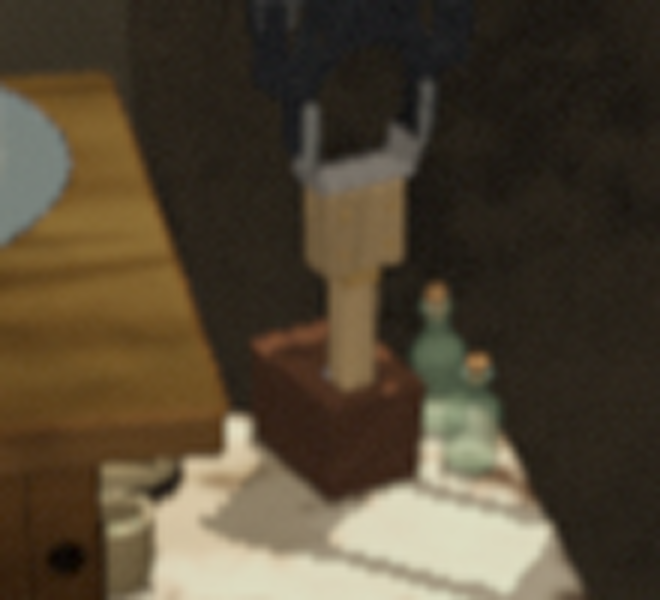

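The fingertips now sit at the blade with the cheeks between the pads, at about (315,165) and (410,150). I'll lift.

Emit:
drive_tool(
  rows=[
    [0, 0, -0.1, 0],
    [0, 0, -0.3, 0],
    [0, 0, -0.6, 0],
    [0, 0, -1, 0],
    [0, 0, -1.4, 0],
    [0, 0, -1.8, 0],
    [0, 0, -2.2, 0],
    [0, 0, -2.6, 0],
  ],
)

```text
clock: 5.58
position: [0.4468, -0.2393, 0.2769]
ee_rot: [0.0, 0.583, 0.812, 0.0]
contact_force: [-0.7, 0.1, -1.1]
width: 0.0685
gripper_force: 39.9
```

Emit:
drive_tool(
  rows=[
    [0, 0, -0.3, 0],
    [0, 0, -0.5, 0],
    [0, 0, -0.7, 0],
    [0, 0, -0.7, 0],
    [0, 0, -0.7, 0],
    [0, 0, -0.7, 0],
    [0, 0, -0.7, 0],
    [0, 0, -0.7, 0],
  ],
)

```text
clock: 6.25
position: [0.4464, -0.239, 0.2925]
ee_rot: [-0.001, 0.583, 0.812, 0.0]
contact_force: [-0.8, 0.1, -1.8]
width: 0.0686
gripper_force: 39.9
```

```bash
python3 -c "
from h import *
p,d=eyes.get_image('side');a=cv2.resize(p[70:180,270:380],(600,600),interpolation=2);cv2.imwrite('pics/s3.png',a[:,:,::-1])
P=cloud('side',d);x,y,z=P[...,0],P[...,1],P[...,2]
m=(x>.38)&(x<.53)&(y>-.34)&(y<-.17)&(z>.075)&(z<.26);q=P[m];print(len(q),q.min(0),q.max(0));print(np.histogram(q[:,2],np.arange(.07,.27,.01)))
plan((.43,-.13,.286,18.6),(.43,-.13,.20,18.6))"
```

```text
402 [ 0.38021994 -0.30170493  0.07593096] [ 0.47627608 -0.20076652  0.25965364]
(array([ 4,  8,  4, 16, 23, 19, 20, 19, 19, 19, 18, 20, 19, 22, 19, 21, 39,
       49, 44]), array([0.07, 0.08, 0.09, 0.1 , 0.11, 0.12, 0.13, 0.14, 0.15, 0.16, 0.17,
       0.18, 0.19, 0.2 , 0.21, 0.22, 0.23, 0.24, 0.25, 0.26]))
t 6.3 p [ 0.4465 -0.2391  0.2926] yaw 18.7 w 68.8 F [ 1.4  0.1 -1.2] g 39.8605914786458
[4.34 0.77 0.27] 0.01 | yaw 18.6
[4.34 0.77 3.71] 0.01 | yaw 18.6
```

```bash
python3 -c "
from h import *
plan((.49,-.12,.29,7),(.49,-.12,.205,7))"
```

```text
t 6.3 p [ 0.4465 -0.2391  0.2926] yaw 18.7 w 68.8 F [ 1.4  0.1 -1.2] g 39.8605914786458
[3.95 3.17 0.11] 1.95 | yaw 7
[3.95 3.17 3.51] 1.95 | yaw 7
```

View pics/s3.png

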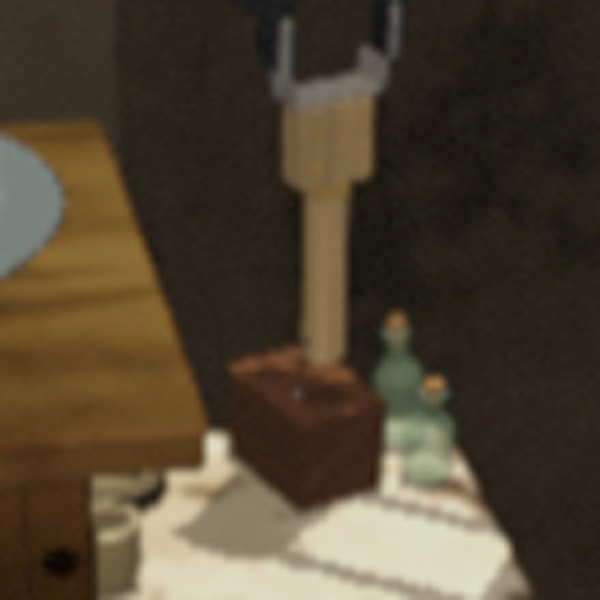

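The scraper hangs upright in the pads with its butt clear of the block.

Emit:
drive_tool(
  rows=[
    [0.4, 0.3, 0, 0.2],
    [1.0, 0.8, 0, 0.5],
    [1.7, 1.4, 0, 0.8],
    [2.4, 2.0, 0, 1.2],
    [3.1, 2.5, 0.1, 1.5],
    [3.6, 2.9, 0.1, 1.8],
    [3.9, 3.1, 0.5, 1.95],
    [3.95, 3.17, 1, 1.95],
  ],
)

```text
clock: 6.97
position: [0.4911, -0.1186, 0.2686]
ee_rot: [0.001, 0.662, 0.749, 0.001]
contact_force: [0.4, -0.1, -1.7]
width: 0.0688
gripper_force: 40.0
```

Emit:
drive_tool(
  rows=[
    [0, 0, 0.4, 0],
    [0, 0, 0.8, 0],
    [0, 0, 1.2, 0],
    [0, 0, 1.6, 0],
    [0, 0, 2, 0],
    [0, 0, 2.3, 0],
    [0, 0, 2.4, 0],
    [0, 0, 2.4, 0],
  ],
)

```text
clock: 7.63
position: [0.4897, -0.1202, 0.2072]
ee_rot: [-0.001, 0.663, 0.749, -0.0]
contact_force: [0.6, -0.1, -2.0]
width: 0.0685
gripper_force: 40.0
```

```bash
python3 -c "
from h import *
plan((.49,-.12,.197,7))
p,d=eyes.get_image('top');P=cloud('top',d);x,y,z=P[...,0],P[...,1],P[...,2]
d2=eyes.get_image('side')[1];Q=cloud('side',d2)
for W in(P,Q):
  x,y,z=W[...,0],W[...,1],W[...,2]
  for a,b in((.01,.03),(.03,.06),(.06,.1),(.12,.16),(.165,.19)):
    m=(abs(x-.49)<.05)&(abs(y+.12)<.05)&(z>a)&(z<b);q=W[m]
    if len(q):print(a,len(q),q.mean(0).round(4),q.min(0).round(3))
"
```

```text
t 7.63 p [ 0.4897 -0.1202  0.2072] yaw 7.0 w 68.5 F [ 0.6 -0.1 -2. ] g 39.982795268297195
[0.01 0.01 0.41] -0.01 | yaw 7
0.01 3 [ 0.4841 -0.1116  0.0259] [ 0.478 -0.114  0.022]
0.03 15 [ 0.4862 -0.1114  0.0458] [ 0.477 -0.115  0.03 ]
0.06 12 [ 0.4896 -0.1106  0.0843] [ 0.483 -0.112  0.071]
0.12 8 [ 0.5025 -0.1063  0.1522] [ 0.493 -0.107  0.141]
0.165 11 [ 0.5055 -0.1057  0.1775] [ 0.498 -0.107  0.165]
0.01 24 [ 0.4902 -0.111   0.0228] [ 0.48  -0.12   0.014]
0.03 55 [ 0.4905 -0.1115  0.0458] [ 0.476 -0.122  0.03 ]
0.06 79 [ 0.4906 -0.1119  0.0803] [ 0.477 -0.125  0.061]
0.12 109 [ 0.4914 -0.1089  0.1438] [ 0.463 -0.124  0.121]
0.165 112 [ 0.4919 -0.107   0.1781] [ 0.464 -0.123  0.165]
```

Emit:
drive_tool(
  rows=[
    [0, 0, 0.1, 0],
    [0, 0, 0.2, 0],
    [0, 0, 0.3, 0],
    [0, 0, 0.4, 0],
    [0, 0, 0.5, 0],
    [0, 0, 0.55, 0],
    [0, 0, 0.55, 0],
    [0, 0, 0.55, 0],
  ],
  newtons=20,
)

```text
clock: 8.4
position: [0.4901, -0.1203, 0.1944]
ee_rot: [0.0, 0.663, 0.749, -0.0]
contact_force: [-0.9, 0.4, -0.0]
width: 0.0684
gripper_force: 40.1
```

Emit:
drive_tool(
  rows=[
    [0, 0, 0.1, 0],
    [0.4, 0, 0.14, 0],
    [0.8, 0, 0.15, 0],
    [1.2, 0, 0.18, 0],
    [1.6, 0, 0.22, 0],
    [2.0, 0, 0.3, 0],
    [2.45, 0, 0.4, 0],
    [2.85, 0, 0.5, 0],
  ],
  newtons=20,
)

```text
clock: 9.07
position: [0.4852, -0.0492, 0.1848]
ee_rot: [0.004, 0.663, 0.749, 0.003]
contact_force: [1.3, 2.1, 7.5]
width: 0.0684
gripper_force: 35.9
```

```bash
cat >> h.py <<'E'
def slices(x0,x1,y0,y1,zs,cams=('top','side')):
    for n in cams:
        W=cloud(n,eyes.get_image(n)[1]);x,y,z=W[...,0],W[...,1],W[...,2]
        for a,b in zip(zs[:-1],zs[1:]):
            q=W[(x>x0)&(x<x1)&(y>y0)&(y<y1)&(z>a)&(z<b)]
            if len(q)>3:print(n,a,len(q),q.mean(0).round(4),q.min(0).round(3),q.max(0).round(3))
E
python3 -c "
from h import *
plan()
slices(.44,.54,-.17,.05,[.01,.03,.06,.1,.13,.16,.19])"
```

```text
t 9.07 p [ 0.4852 -0.0492  0.1848] yaw 7.0 w 68.4 F [1.3 2.1 7.5] g 35.888973623514175
top 0.01 10 [ 0.481  -0.1241  0.0196] [ 0.476 -0.13   0.014] [ 0.49  -0.113  0.029]
top 0.03 10 [ 0.4797 -0.1174  0.0417] [ 0.477 -0.125  0.033] [ 0.486 -0.109  0.058]
side 0.01 28 [ 0.4902 -0.1042  0.0197] [ 0.477 -0.12   0.011] [ 0.501 -0.096  0.029]
side 0.03 43 [ 0.4894 -0.0948  0.0453] [ 0.475 -0.111  0.032] [ 0.5   -0.084  0.06 ]
side 0.06 60 [ 0.4891 -0.0817  0.0803] [ 0.475 -0.098  0.06 ] [ 0.499 -0.069  0.098]
side 0.1 55 [ 0.4882 -0.0642  0.1175] [ 0.46  -0.086  0.1  ] [ 0.513 -0.051  0.13 ]
side 0.13 113 [ 0.4896 -0.0534  0.1451] [ 0.459 -0.082  0.13 ] [ 0.513 -0.041  0.16 ]
side 0.16 202 [ 0.484  -0.0503  0.1771] [ 0.451 -0.071  0.16 ] [ 0.518 -0.032  0.189]
```

Emit:
drive_tool(
  rows=[
    [0.68, 0, 0.2, 0],
    [1.33, 0, 0.5, 0],
    [1.96, 0, 0.85, 0],
    [2.56, 0, 1.25, 0],
    [3.12, 0, 1.7, 0],
    [3.64, 0, 2.2, 0],
    [4.1, 0, 2.75, 0],
    [4.53, 0, 3.33, 0],
  ],
)

```text
clock: 9.83
position: [0.4687, 0.0639, 0.0987]
ee_rot: [0.001, 0.663, 0.749, 0.001]
contact_force: [-0.1, 0.2, -1.2]
width: 0.0689
gripper_force: 32.8
```

```bash
python3 -c "
from h import *
plan()
slices(.43,.54,-.17,.12,[.01,.03,.05,.07,.09,.11,.14],('side',))"
```

```text
t 9.83 p [0.4687 0.0639 0.0987] yaw 7.0 w 68.9 F [-0.1  0.2 -1.2] g 32.80694672721438
side 0.01 15 [ 0.4947 -0.095   0.0224] [ 0.492 -0.116  0.014] [ 0.497 -0.071  0.029]
side 0.03 19 [ 0.4916 -0.0722  0.039 ] [ 0.485 -0.097  0.03 ] [ 0.495 -0.051  0.049]
side 0.05 4 [ 0.4948 -0.0236  0.0593] [ 0.49  -0.064  0.05 ] [0.5   0.016 0.068]
side 0.07 26 [0.4782 0.0337 0.0855] [ 0.445 -0.011  0.07 ] [0.503 0.056 0.09 ]
side 0.09 148 [0.464  0.0448 0.1004] [ 0.435 -0.003  0.09 ] [0.504 0.07  0.11 ]
side 0.11 118 [0.4729 0.0623 0.1217] [0.43 0.03 0.11] [0.517 0.084 0.14 ]
```

Emit:
drive_tool(
  rows=[
    [0.25, 0, 0.4, 0],
    [0.5, 0, 0.85, 0],
    [0.7, 0, 1.3, 0],
    [0.9, 0, 1.8, 0],
    [1.05, 0, 2.3, 0],
    [1.15, 0, 2.7, 0],
    [1.2, 0, 3.0, 0],
    [1.2, 0, 3.0, 0],
  ],
)

```text
clock: 10.55
position: [0.4636, 0.0926, 0.0226]
ee_rot: [-0.001, 0.663, 0.749, -0.001]
contact_force: [-0.5, 0.5, -0.7]
width: 0.0686
gripper_force: 25.5
```

Emit:
drive_tool(
  rows=[
    [0, 0, 0.1, 0],
    [0, 0, 0.15, 0],
    [0, 0, 0.2, 0],
    [0, 0, 0.25, 0],
    [0, 0, 0.25, 0],
    [0, 0, 0.25, 0],
    [0, 0, 0.25, 0],
    [0, 0, 0.25, 0],
  ],
)

```text
clock: 11.22
position: [0.4643, 0.0926, 0.0175]
ee_rot: [0.0, 0.663, 0.749, 0.0]
contact_force: [0.6, 0.8, 0.0]
width: 0.0687
gripper_force: 24.2
```

Emit:
drive_tool(
  rows=[
    [0, 0, 0.05, 0],
    [0, 0, 0.1, 0],
    [0, 0, 0.15, 0],
    [0, 0, 0.15, 0],
    [0, 0, 0.15, 0],
    [0, 0, 0.15, 0],
    [0, 0, 0.15, 0],
    [0, 0, 0.15, 0],
  ],
)

```text
clock: 11.88
position: [0.4641, 0.0927, 0.0136]
ee_rot: [0.0, 0.663, 0.749, 0.0]
contact_force: [-0.3, 0.7, -0.4]
width: 0.0684
gripper_force: 22.7
```

Emit:
drive_tool(
  rows=[
    [0, 0, 0, 0],
    [0, 0, 0, 0],
    [0, 0, 0, 0],
    [0, 0, 0, 0],
    [0, 0, 0, 0],
    [0, 0, -1, 0],
    [0, 0, -2, 0],
    [0, 0, -3, 0],
  ],
  grip=85,
)

```text
clock: 12.55
position: [0.4635, 0.0926, 0.0891]
ee_rot: [-0.001, 0.663, 0.749, -0.001]
contact_force: [-0.2, -0.0, 0.2]
width: 0.085
gripper_force: 0.0
```

```bash
cat >> h.py <<'E'
def scraper(x0,x1,y0,y1,zs=.008,ze=.045):
    for n in('top','side'):
        p,d=eyes.get_image(n);W=cloud(n,d);x,y,z=W[...,0],W[...,1],W[...,2]
        m=((x>x0)&(x<x1)&(y>y0)&(y<y1)&(z>zs)&(z<ze)).astype(np.uint8)
        k,l,s,c=cv2.connectedComponentsWithStats(m);i=1+s[1:,4].argmax();q=W[l==i]
        e=q[:,:2]-q[:,:2].mean(0);v=np.linalg.svd(e,full_matrices=False)[2][0];v*=np.sign(v[1])
        t=e@v;w=e@[-v[1],v[0]];h=t<np.percentile(t,45)
        hc=q[h].mean(0)
        print(n,len(q),'mean',q.mean(0).round(4),'axis deg',np.degrees(np.arctan2(v[1],v[0])).round(1),'ends',(q[:,:2].mean(0)+t.min()*v).round(4),(q[:,:2].mean(0)+t.max()*v).round(4),'handle mean',hc.round(4),'z pct',np.percentile(q[:,2],[5,50,95]).round(4))
        b=np.arange(t.min(),t.max(),.02)
        for a in b:
            k=(t>=a)&(t<a+.02)
            if k.sum()>4:print('  ',q[k].mean(0).round(4),(w[k].max()-w[k].min()).round(3),(((w[k].max()+w[k].min())/2)).round(4))
E
python3 -c "
from h import *
plan()
scraper(.4,.56,-.16,.13)"
```

```text
t 12.55 p [0.4635 0.0926 0.0891] yaw 7.0 w 85.0 F [-0.2 -0.   0.2] g 0.0
top 375 mean [ 0.4776 -0.0569  0.0236] axis deg 94.8 ends [ 0.483  -0.1214] [0.4724 0.0059] handle mean [ 0.4805 -0.0911  0.0224] z pct [0.0169 0.0237 0.0295]
   [ 0.4821 -0.1101  0.0216] 0.024 -0.0004
   [ 0.4803 -0.0915  0.0229] 0.023 -0.0005
   [ 0.4788 -0.0719  0.0227] 0.024 -0.0007
   [ 0.4771 -0.0514  0.0237] 0.024 -0.0005
   [ 0.4753 -0.0316  0.025 ] 0.024 -0.0009
   [ 0.4741 -0.0119  0.0243] 0.024 -0.0006
   [0.4729 0.0021 0.0265] 0.02 -0.0002
side 381 mean [0.4718 0.0383 0.0241] axis deg 99.7 ends [ 0.4956 -0.1003] [0.463  0.0891] handle mean [0.4778 0.0039 0.0246] z pct [0.0105 0.0268 0.0317]
   [ 0.4924 -0.0938  0.0148] 0.002 0.0017
   [ 0.4883 -0.0713  0.018 ] 0.011 0.004
   [ 0.4881 -0.0509  0.0146] 0.003 -0.0004
   [ 0.4749 -0.0324  0.0187] 0.023 0.0079
   [ 0.4767 -0.0102  0.0228] 0.025 0.0046
   [0.4753 0.01   0.0264] 0.053 0.0037
   [0.4772 0.0282 0.0272] 0.055 0.0022
   [0.4723 0.0479 0.029 ] 0.055 0.001
   [0.4671 0.0683 0.0224] 0.068 -0.0004
   [0.453  0.0817 0.0209] 0.069 -0.0028
```

The scraper lies flat. Now I'll take it by the handle.

```bash
python3 -c "
from h import *
plan((.4777,-.0567,.089,4.7),(.4777,-.0567,.026,4.7))"
```

```text
t 12.65 p [0.4672 0.0929 0.0921] yaw 7.0 w 84.9 F [-0.6 -0.   0.3] g 0.0
[-5.99 -0.31  0.12] 0.38 | yaw 4.7
[-5.99 -0.33  2.64] 0.38 | yaw 4.7
```

Emit:
drive_tool(
  rows=[
    [-0.9, 0, 0, 0.1],
    [-2, -0.1, 0, 0.2],
    [-3.2, -0.1, 0, 0.4],
    [-4.4, -0.15, 0, 0.4],
    [-5.4, -0.2, 0, 0.4],
    [-6, -0.2, 0, 0.4],
    [-6, -0.2, 0.4, 0.4],
    [-6, -0.2, 0.8, 0.4],
  ],
)

```text
clock: 13.32
position: [0.4776, -0.0581, 0.068]
ee_rot: [0.0, 0.679, 0.734, 0.0]
contact_force: [-0.3, -0.2, 0.2]
width: 0.085
gripper_force: 0.0
```

```bash
python3 -c "
from h import *
plan((.4777,-.0567,.026,4.7))"
```

```text
t 13.32 p [ 0.4776 -0.0581  0.068 ] yaw 4.4 w 85.0 F [-0.3 -0.2  0.2] g 0.0
[0.06 0.01 1.68] -0.04 | yaw 4.7
```

Emit:
drive_tool(
  rows=[
    [0, 0, 0.3, 0],
    [0, 0, 0.6, 0],
    [0, 0, 0.9, 0],
    [0, 0, 1.2, 0],
    [0, 0, 1.5, 0],
    [0, 0, 1.65, 0],
    [0, 0, 1.65, 0],
    [0, 0, 1.65, 0],
  ],
)

```text
clock: 13.98
position: [0.4773, -0.0567, 0.0271]
ee_rot: [-0.0, 0.678, 0.735, -0.0]
contact_force: [-0.6, 0.0, 0.4]
width: 0.0851
gripper_force: 0.0
```

Emit:
drive_tool(
  rows=[
    [0, 0, 0, 0],
    [0, 0, 0, 0],
    [0, 0, 0, 0],
    [0, 0, 0, 0],
    [0, 0, 0, 0],
    [0, 0, 0, 0],
    [0, 0, 0, 0],
    [0, 0, 0, 0],
  ],
  grip=15,
  newtons=90,
)

```text
clock: 14.65
position: [0.4774, -0.0568, 0.0273]
ee_rot: [0.0, 0.678, 0.735, 0.0]
contact_force: [-0.2, 0.4, 1.1]
width: 0.0148
gripper_force: 0.0
```

```bash
python3 -c "
from h import *
plan()"
```

```text
t 14.65 p [ 0.4774 -0.0568  0.0273] yaw 4.6 w 14.8 F [-0.2  0.4  1.1] g 0.0
```

The fingers closed past the handle, so I need to look.

```bash
python3 -c "
from h import *
t=eyes.get_image('top')[0];s=eyes.get_image('side')[0]
o=np.zeros((600,800,3),np.uint8)
o[:,:400]=cv2.resize(t[160:310,280:380],(400,600),interpolation=2)
o[:,400:]=cv2.resize(s[130:280,290:390],(400,600),interpolation=2)
cv2.imwrite('pics/m2.png',o[:,:,::-1])
scraper(.38,.56,-.2,.13)"
```

```text
top 509 mean [0.4706 0.0338 0.0286] axis deg 93.7 ends [ 0.474 -0.019] [0.4674 0.0828] handle mean [0.4721 0.0116 0.0276] z pct [0.0226 0.0289 0.0344]
   [ 0.4744 -0.0084  0.0247] 0.024 -0.001
   [0.4719 0.0125 0.0281] 0.052 -0.0
   [0.4703 0.0307 0.0294] 0.054 0.0
   [0.4692 0.0509 0.0296] 0.053 0.0002
   [0.4687 0.0672 0.0289] 0.068 0.0008
side 462 mean [0.473  0.0242 0.025 ] axis deg 96.3 ends [ 0.4886 -0.1181] [0.4659 0.0891] handle mean [ 0.4782 -0.0214  0.0259] z pct [0.0104 0.0264 0.0343]
   [ 0.4915 -0.1071  0.0187] 0.006 -0.0039
   [ 0.4889 -0.0871  0.014 ] 0.022 0.0031
   [ 0.4803 -0.067   0.0212] 0.032 -0.0006
   [ 0.4778 -0.0475  0.0316] 0.038 0.0033
   [ 0.4786 -0.0291  0.0224] 0.024 0.0024
   [ 0.4772 -0.0093  0.0234] 0.022 0.0017
   [0.4765 0.0147 0.0261] 0.054 0.002
   [0.4759 0.0318 0.0273] 0.052 0.0008
   [0.4708 0.0499 0.0292] 0.053 -0.0
   [0.4674 0.0695 0.0221] 0.068 0.0006
   [0.4589 0.0842 0.0197] 0.069 -0.0003
```

View pics/m2.png

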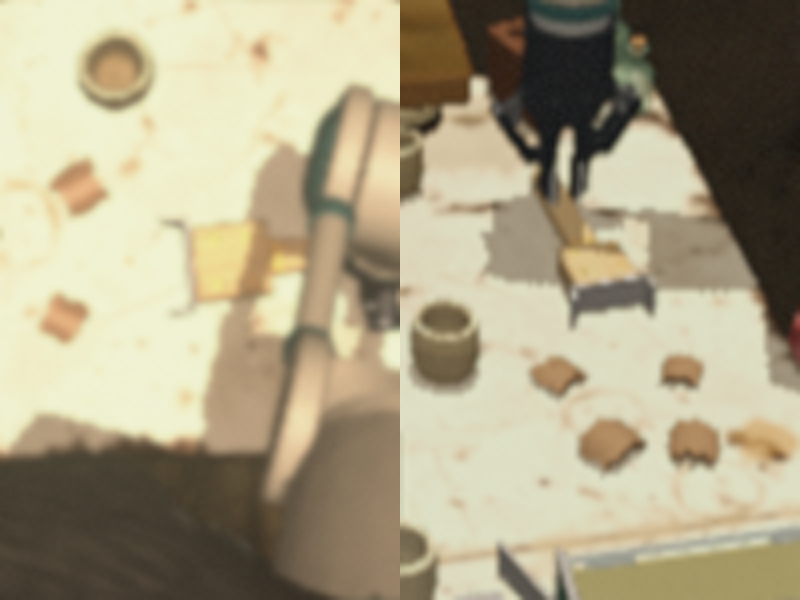

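```bash
python3 -c "
from h import *
print({k:getattr(manip,k) for k in dir(manip) if not k.startswith('__')})
plan()
p,d=eyes.get_image('side');W=cloud('side',d)
for y0 in np.arange(-.14,-.005,.01):
    m=(W[...,1]>y0)&(W[...,1]<y0+.01)&(W[...,0]>.44)&(W[...,0]<.52)&(W[...,2]>.006)&(W[...,2]<.07)
    q=W[m];c=p[m]
    print(round(y0,3),len(q),'x',q[:,0].min().round(3) if len(q) else'',q[:,0].max().round(3)if len(q) else'','z',np.percentile(q[:,2],[0,25,75,100]).round(3)if len(q) else'',np.median(c,0) if len(q) else '')
print(*[proj('side',np.array(a)).round(0) for a in((.4774,-.057,.005),(.4774,-.057,.027),(.4774,-.057,.05))])
"
```

```text
{'MotionError': <class 'rig.MotionError'>, 'finger_overhang': 0.022}
t 14.85 p [ 0.4773 -0.0568  0.0273] yaw 4.6 w 15.1 F [-0.1 -0.4 -0.2] g 0.0
-0.14 0 x   z  
-0.13 0 x   z  
-0.12 2 x 0.489 0.491 z [0.02 0.02 0.02 0.02] [187.  170.5 134. ]
-0.11 2 x 0.491 0.492 z [0.013 0.014 0.017 0.018] [137.5 123.   94. ]
-0.1 4 x 0.49 0.493 z [0.006 0.008 0.013 0.02 ] [134.  119.   92.5]
-0.09 4 x 0.471 0.492 z [0.007 0.012 0.019 0.022] [129.5 113.5  88.5]
-0.08 5 x 0.469 0.491 z [0.011 0.015 0.022 0.024] [133. 115.  90.]
-0.07 18 x 0.469 0.498 z [0.008 0.022 0.052 0.064] [144. 122.  85.]
-0.06 30 x 0.456 0.5 z [0.009 0.025 0.055 0.068] [112.5 103.   77. ]
-0.05 83 x 0.457 0.501 z [0.016 0.035 0.058 0.069] [97. 94. 78.]
-0.04 13 x 0.468 0.489 z [0.009 0.019 0.025 0.028] [153. 127.  87.]
-0.03 16 x 0.467 0.488 z [0.012 0.021 0.026 0.028] [153.5 127.   87. ]
-0.02 13 x 0.463 0.487 z [0.008 0.021 0.026 0.028] [153. 127.  88.]
-0.01 14 x 0.466 0.486 z [0.016 0.023 0.025 0.029] [155. 127.  84.]
[330. 185.] [330. 179.] [330. 174.]
```

```bash
python3 -c "
from h import *
p,d=eyes.get_image('side');W=cloud('side',d)
x,y,z=np.moveaxis(W,-1,0)
for a,b in((.45,.458),(.458,.466),(.466,.474),(.474,.482),(.482,.49),(.49,.498),(.498,.506)):
    m=(x>a)&(x<b)&(y>-.08)&(y<-.044)&(z>.006)&(z<.12)
    print(a,np.c_[W[m][:,1:],p[m][:,0]][np.argsort(z[m])][:9].round(3).tolist())
"
```

```text
0.45 [[-0.05, 0.059, 163.0], [-0.051, 0.063, 148.0], [-0.049, 0.068, 122.0], [-0.047, 0.074, 77.0], [-0.046, 0.074, 144.0], [-0.048, 0.077, 74.0], [-0.046, 0.078, 39.0], [-0.05, 0.08, 32.0], [-0.051, 0.082, 29.0]]
0.458 [[-0.048, 0.03, 151.0], [-0.049, 0.033, 172.0], [-0.049, 0.036, 184.0], [-0.048, 0.041, 142.0], [-0.05, 0.044, 116.0], [-0.046, 0.047, 79.0], [-0.049, 0.049, 112.0], [-0.051, 0.051, 109.0], [-0.045, 0.052, 78.0]]
0.466 [[-0.062, 0.02, 144.0], [-0.073, 0.022, 150.0], [-0.078, 0.022, 161.0], [-0.073, 0.022, 148.0], [-0.065, 0.022, 121.0], [-0.047, 0.023, 154.0], [-0.065, 0.023, 152.0], [-0.076, 0.024, 151.0], [-0.05, 0.024, 153.0]]
0.474 [[-0.061, 0.022, 149.0], [-0.054, 0.022, 156.0], [-0.066, 0.023, 148.0], [-0.051, 0.025, 153.0], [-0.056, 0.025, 155.0], [-0.045, 0.025, 156.0], [-0.046, 0.103, 132.0], [-0.046, 0.104, 136.0], [-0.046, 0.107, 66.0]]
0.482 [[-0.052, 0.009, 137.0], [-0.054, 0.011, 126.0], [-0.066, 0.012, 125.0], [-0.071, 0.016, 106.0], [-0.049, 0.019, 124.0], [-0.054, 0.02, 128.0], [-0.046, 0.025, 144.0], [-0.051, 0.025, 142.0], [-0.045, 0.025, 151.0]]
0.49 [[-0.061, 0.011, 132.0], [-0.072, 0.012, 133.0], [-0.076, 0.014, 121.0], [-0.079, 0.016, 99.0], [-0.063, 0.018, 121.0], [-0.046, 0.03, 125.0], [-0.047, 0.037, 76.0], [-0.045, 0.038, 85.0], [-0.048, 0.041, 50.0]]
0.498 [[-0.06, 0.041, 76.0], [-0.058, 0.047, 81.0], [-0.062, 0.049, 95.0], [-0.047, 0.054, 37.0], [-0.059, 0.054, 126.0], [-0.061, 0.057, 147.0], [-0.048, 0.066, 75.0], [-0.049, 0.069, 128.0], [-0.044, 0.072, 65.0]]
```

Emit:
drive_tool(
  rows=[
    [0, 0, 0, 0],
    [0, 0, 0, 0],
    [0, 0, 0, 0],
    [0, 0, 0, 0],
    [0, 0, 0, 0],
    [0, 0, 0, 0],
    [0, 0, 0, 0],
    [0, 0, 0, 0],
  ],
  grip=5,
  newtons=40,
)

```text
clock: 15.62
position: [0.4773, -0.0568, 0.0273]
ee_rot: [0.0, 0.678, 0.735, 0.0]
contact_force: [0.0, -0.8, 0.1]
width: 0.0049
gripper_force: 0.0
```

The finger cloud bottoms out at z≈0.03, above the handle's top, while TCP z reads 0.027. The real tips are therefore about 25 mm higher than the stated overhang implies. I'll open and go lower, watching the force.

Emit:
drive_tool(
  rows=[
    [0, 0, 0, 0],
    [0, 0, 0, 0],
    [0, 0, 0, 0],
    [0, 0, 0, 0],
    [0, 0, 0.2, 0],
    [0, 0, 0.5, 0],
    [0, 0, 0.8, 0],
    [0, 0, 0.8, 0],
  ],
  grip=60,
)

```text
clock: 16.28
position: [0.4759, -0.0564, 0.0055]
ee_rot: [-0.002, 0.678, 0.735, -0.001]
contact_force: [-0.6, 0.6, 0.3]
width: 0.0598
gripper_force: 0.0
```

Emit:
drive_tool(
  rows=[
    [0, 0, 0.05, 0],
    [0, 0, 0.1, 0],
    [0, 0, 0.1, 0],
    [0, 0, 0.1, 0],
    [0, 0, 0.1, 0],
    [0, 0, 0.1, 0],
    [0, 0, 0.1, 0],
    [0, 0, 0.1, 0],
  ],
  grip=15,
  newtons=90,
)

```text
clock: 16.95
position: [0.4774, -0.0568, 0.005]
ee_rot: [0.0, 0.678, 0.735, 0.0]
contact_force: [-0.5, 0.2, 1.4]
width: 0.0217
gripper_force: 88.2
```

Gripped. Next I'll work out push 1, which takes the x≈0.527 sherd and then the x≈0.505 one along a 97° line.

```bash
python3 -c "
from h import *
plan((.541,-.018,.006,7),(.503,.291,.006,7))"
```

```text
t 16.95 p [ 0.4774 -0.0568  0.005 ] yaw 4.6 w 21.7 F [-0.5  0.2  1.4] g 88.24613571166992
[ 1.34  2.66 -0.04] -0.4 | yaw 7
[13.79  2.13 -0.04] -0.4 | yaw 7
```

Emit:
drive_tool(
  rows=[
    [0, 0, -0.3, 0],
    [0.1, 0.4, -0.3, -0.1],
    [0.4, 0.9, -0.3, -0.2],
    [0.7, 1.5, -0.3, -0.3],
    [1, 2.1, -0.3, -0.4],
    [1.2, 2.5, -0.3, -0.4],
    [1.34, 2.66, -0.2, -0.4],
    [1.34, 2.66, -0.05, -0.4],
  ],
)

```text
clock: 17.62
position: [0.5427, -0.0172, 0.006]
ee_rot: [0.001, 0.662, 0.749, 0.001]
contact_force: [-0.4, -0.3, -2.2]
width: 0.022
gripper_force: 88.4
```

```bash
python3 -c "
from h import *
plan((.503,.291,.006,7))
scraper(.45,.6,-.15,.12,.008,.034)"
```

```text
t 17.62 p [ 0.5427 -0.0172  0.006 ] yaw 7.1 w 22.0 F [-0.4 -0.3 -2.2] g 88.35396766662598
[12.43 -0.06 -0.  ] 0.01 | yaw 7
top 392 mean [0.5315 0.0751 0.0288] axis deg 87.7 ends [0.5301 0.0386] [0.5333 0.1198] handle mean [0.5319 0.0566 0.0287] z pct [0.0224 0.0296 0.0333]
   [0.531  0.05   0.0279] 0.054 -0.0032
   [0.5311 0.0686 0.0292] 0.06 -0.003
   [0.529  0.0888 0.0292] 0.057 0.0015
   [0.5375 0.1046 0.0289] 0.052 0.0002
side 482 mean [0.5325 0.0608 0.0246] axis deg 99.4 ends [ 0.5516 -0.0549] [0.5219 0.125 ] handle mean [0.5403 0.0158 0.0241] z pct [0.0113 0.0262 0.0317]
   [ 0.5395 -0.0464  0.0237] 0.01 0.01
   [ 0.5423 -0.0237  0.0245] 0.037 -0.0023
   [ 0.543  -0.0058  0.0226] 0.048 0.0039
   [0.5405 0.0148 0.0223] 0.023 0.001
   [0.5376 0.0346 0.024 ] 0.024 0.0011
   [0.5367 0.0565 0.0272] 0.049 -0.0012
   [0.5343 0.074  0.0281] 0.052 -0.0005
   [0.5301 0.0937 0.0292] 0.053 -0.0015
   [0.5221 0.1089 0.0212] 0.069 -0.0002
   [0.4902 0.119  0.0236] 0.003 0.0325
```

Emit:
drive_tool(
  rows=[
    [0.25, 0, 0, 0],
    [0.7, 0, 0, 0],
    [1.2, 0, 0, 0],
    [1.75, 0, 0, 0],
    [2.3, 0, 0, 0],
    [2.85, 0, 0, 0],
    [3.4, 0, 0, 0],
    [3.9, 0, 0, 0],
  ],
)

```text
clock: 18.38
position: [0.5281, 0.0803, 0.0062]
ee_rot: [-0.0, 0.663, 0.749, -0.0]
contact_force: [-0.4, 0.1, -2.3]
width: 0.0221
gripper_force: 88.4
```

Emit:
drive_tool(
  rows=[
    [0.5, 0, 0, 0],
    [1, 0, 0, 0],
    [1.5, 0, 0, 0],
    [2, 0, 0, 0],
    [2.5, 0, 0, 0],
    [3, 0, 0, 0],
    [3.5, 0, 0, 0],
    [4, 0, 0, 0],
  ],
)

```text
clock: 19.05
position: [0.5168, 0.1791, 0.006]
ee_rot: [0.0, 0.663, 0.749, 0.0]
contact_force: [0.3, 0.2, -0.9]
width: 0.0219
gripper_force: 88.4
```

```bash
cat >> h.py <<'E'
def sherds():
    for n in('top','side'):
        p,d=eyes.get_image(n);W=cloud(n,d);x,y,z=np.moveaxis(W,-1,0);h=cv2.cvtColor(p,cv2.COLOR_RGB2HSV)
        hh=h[...,0]
        m=((hh>=10)&(hh<=18)&(h[...,1]>85)&(h[...,1]<140)&(x>.3)&(x<.62)&(y>.0)&(y<.56)&(z<.04)&(z>.006)).astype(np.uint8)
        k,l,s,c=cv2.connectedComponentsWithStats(m)
        for i in range(1,k):
            if s[i,4]>=8:q=W[l==i];print(n,s[i,4],c[i].round(0),q.mean(0).round(3),q.min(0).round(3),q.max(0).round(3),np.median(h[l==i],0))
E
python3 -c "
from h import *
plan((.503,.291,.006,7))
sherds()"
```

```text
t 19.05 p [0.5168 0.1791 0.006 ] yaw 7.0 w 21.9 F [ 0.3  0.2 -0.9] g 88.3758795261383
[ 4.51 -0.    0.  ] -0.0 | yaw 7
top 45 [309. 177.] [0.611 0.115 0.009] [0.6   0.101 0.006] [0.62  0.13  0.017] [ 17. 111. 192.]
top 16 [213. 196.] [0.556 0.391 0.031] [0.54  0.39  0.024] [0.572 0.392 0.04 ] [ 18.  130.5 102. ]
top 266 [234. 217.] [0.496 0.333 0.014] [0.466 0.298 0.006] [0.527 0.366 0.035] [ 14. 119. 197.]
top 64 [267. 215.] [0.5   0.237 0.026] [0.481 0.217 0.011] [0.512 0.257 0.034] [ 16.  114.5 169. ]
top 13 [247. 221.] [0.485 0.291 0.03 ] [0.478 0.283 0.025] [0.498 0.296 0.035] [ 17. 102. 219.]
top 109 [267. 233.] [0.45  0.237 0.012] [0.434 0.218 0.006] [0.465 0.256 0.019] [ 14. 116. 186.]
side 57 [360. 222.] [0.431 0.161 0.01 ] [0.414 0.145 0.007] [0.447 0.178 0.015] [ 15. 119. 112.]
side 175 [337. 235.] [0.519 0.219 0.024] [0.502 0.158 0.01 ] [0.534 0.301 0.031] [ 18. 110. 150.]
side 104 [363. 240.] [0.446 0.243 0.012] [0.426 0.222 0.007] [0.464 0.263 0.017] [ 16.  116.  160.5]
side 89 [349. 262.] [0.508 0.322 0.012] [0.479 0.307 0.006] [0.527 0.339 0.021] [ 16. 112. 174.]
```

Both sherds are travelling ahead of the blade, at about (234,217) in the top view. I'll keep going through the flap.

Emit:
drive_tool(
  rows=[
    [0.5, 0, 0, 0],
    [1, 0, 0, 0],
    [1.5, 0, 0, 0],
    [2, 0, 0, 0],
    [2.5, 0, 0, 0],
    [3, 0, 0, 0],
    [3.5, 0, 0, 0],
    [4, 0, 0, 0],
  ],
)

```text
clock: 19.82
position: [0.5045, 0.2785, 0.006]
ee_rot: [0.0, 0.663, 0.749, -0.0]
contact_force: [0.8, -0.9, -2.5]
width: 0.0221
gripper_force: 88.3
```

Emit:
drive_tool(
  rows=[
    [0.4, 0, 0, 0],
    [0.8, 0, 0, 0],
    [1, 0, 0, 0],
    [1, 0, 0, 0],
    [1, 0, 0, 0],
    [1, 0, 0, 0],
    [1, 0, 0, 0],
    [1, 0, 0, 0],
  ],
)

```text
clock: 20.48
position: [0.5017, 0.3014, 0.006]
ee_rot: [-0.0, 0.663, 0.749, -0.0]
contact_force: [-0.3, 0.6, -3.4]
width: 0.0221
gripper_force: 88.3
```

```bash
python3 -c "
from h import *
plan((.4835,.15,.006,7))
sherds()"
```

```text
t 20.48 p [0.5017 0.3014 0.006 ] yaw 6.9 w 22.1 F [-0.3  0.6 -3.4] g 88.28089714050293
[-5.93 -1.45  0.  ] -0.01 | yaw 7
top 49 [308. 177.] [0.612 0.119 0.009] [0.6   0.101 0.006] [0.62  0.133 0.019] [ 17. 111. 193.]
top 108 [259. 213.] [0.508 0.259 0.024] [0.495 0.239 0.007] [0.519 0.28  0.031] [ 16. 114. 174.]
top 69 [218. 224.] [0.478 0.377 0.027] [0.466 0.354 0.013] [0.494 0.398 0.036] [ 17. 115. 170.]
top 145 [267. 234.] [0.446 0.238 0.012] [0.427 0.22  0.006] [0.465 0.258 0.02 ] [ 15. 111. 138.]
top 78 [296. 239.] [0.431 0.156 0.011] [0.418 0.14  0.006] [0.446 0.172 0.022] [ 15. 111. 213.]
side 118 [352. 257.] [0.501 0.317 0.024] [0.487 0.272 0.009] [0.512 0.341 0.033] [ 18.  110.  152.5]
```

Emit:
drive_tool(
  rows=[
    [-0.4, 0, 0, 0],
    [-1.2, 0, 0, 0],
    [-2.2, 0, -0.1, 0],
    [-3.4, 0, -0.2, 0],
    [-4.7, 0, -0.3, 0],
    [-6, 0, -0.3, 0],
    [-7.3, 0, -0.3, 0],
    [-8.5, 0, -0.3, 0],
  ],
)

```text
clock: 21.25
position: [0.5279, 0.0885, 0.0141]
ee_rot: [0.001, 0.663, 0.749, 0.0]
contact_force: [0.7, -1.0, -1.4]
width: 0.0219
gripper_force: 88.4
```

Emit:
drive_tool(
  rows=[
    [-1.3, 0, 0, 0],
    [-2.6, 0, 0, 0],
    [-3.7, 0, 0, 0],
    [-4.4, 0, 0, 0],
    [-4.6, 0, 0, 0],
    [-4.6, 0, 0, 0],
    [-4.6, 0, 0, 0],
    [-4.6, 0, 0, 0],
  ],
)

```text
clock: 21.92
position: [0.5411, -0.0223, 0.0136]
ee_rot: [-0.0, 0.663, 0.749, 0.0]
contact_force: [0.1, 1.1, -1.9]
width: 0.0222
gripper_force: 88.4
```

```bash
python3 -c "
from h import *
plan((.411,-.012,.0135,-7),(.411,-.012,.0063,-7))
sherds()
p,d=eyes.get_image('side');cv2.imwrite('pics/b1.png',cv2.resize(p[220:340,310:430],(600,600),interpolation=2)[:,:,::-1])
W=cloud('side',d);x,y,z=np.moveaxis(W,-1,0);h=cv2.cvtColor(p,cv2.COLOR_RGB2HSV)
m=(y>.38)&(y<.56)&(x>.36)&(x<.62)&(z<.03)&(h[...,0]>8)&(h[...,0]<19)&(h[...,1]>80);v,u=np.where(m);print('in bin',m.sum(),W[m].mean(0) if m.sum() else '')
"
```

```text
t 21.92 p [ 0.5411 -0.0223  0.0136] yaw 7.0 w 22.2 F [ 0.1  1.1 -1.9] g 88.4403669834137
[ 1.04 -5.12  0.01] 2.33 | yaw -7
[ 1.04 -5.12  0.29] 2.33 | yaw -7
top 50 [308. 178.] [0.61  0.117 0.01 ] [0.6   0.101 0.006] [0.619 0.133 0.019] [ 17. 112. 195.]
top 108 [332. 205.] [0.526 0.051 0.035] [0.503 0.03  0.016] [0.56  0.093 0.04 ] [ 17.  114.5 176.5]
top 15 [213. 200.] [0.545 0.391 0.032] [0.533 0.39  0.023] [0.558 0.392 0.04 ] [ 18. 125. 108.]
top 8 [212. 213.] [0.509 0.391 0.031] [0.499 0.39  0.021] [0.518 0.392 0.039] [ 18.  134.5 109. ]
top 129 [267. 235.] [0.446 0.237 0.012] [0.427 0.217 0.006] [0.465 0.256 0.022] [ 14. 115. 207.]
top 79 [295. 239.] [0.432 0.156 0.011] [0.418 0.14  0.006] [0.447 0.169 0.018] [ 15. 112. 213.]
side 42 [316. 193.] [0.541 0.019 0.032] [0.532 0.002 0.021] [0.552 0.044 0.037] [ 18. 111. 154.]
side 18 [314. 204.] [0.557 0.071 0.029] [0.553 0.054 0.019] [0.559 0.094 0.036] [ 18. 108. 123.]
side 49 [360. 222.] [0.432 0.161 0.01 ] [0.417 0.146 0.006] [0.446 0.175 0.014] [ 16. 115. 171.]
side 95 [363. 240.] [0.446 0.243 0.012] [0.429 0.222 0.007] [0.462 0.263 0.016] [ 16. 115. 170.]
in bin 111 [ 0.58507458  0.38788325 -0.0551623 ]
```

Only the two front sherds remain on the counter, with nothing beside the flap. I'll set up push 2.

Emit:
drive_tool(
  rows=[
    [0, -0.5, 0, 0.3],
    [0, -1.3, 0, 0.7],
    [0, -2.3, 0, 1.1],
    [0.2, -3.3, 0, 1.5],
    [0.5, -4.2, 0, 1.9],
    [0.8, -4.8, 0, 2.33],
    [1, -5.05, 0.15, 2.33],
    [1, -5.05, 0.3, 2.33],
  ],
)

```text
clock: 22.73
position: [0.4113, -0.0123, 0.006]
ee_rot: [-0.001, 0.748, 0.664, -0.0]
contact_force: [1.0, 0.6, -1.3]
width: 0.0219
gripper_force: 88.6
```

```bash
python3 -c "
from h import *
plan((.4485,.30,.006,-7))
scraper(.36,.5,-.1,.135,.008,.034)"
```

```text
t 22.73 p [ 0.4113 -0.0123  0.006 ] yaw -6.9 w 21.9 F [ 1.   0.6 -1.3] g 88.56812596321106
[ 1.258e+01 -1.000e-02  0.000e+00] 0.02 | yaw -7
top 418 mean [0.4231 0.0829 0.0292] axis deg 88.1 ends [0.4218 0.0431] [0.4247 0.1307] handle mean [0.4216 0.0643 0.0288] z pct [0.024  0.0297 0.0332]
   [0.4204 0.0552 0.028 ] 0.051 0.0011
   [0.4223 0.073  0.0294] 0.054 -0.0002
   [0.4248 0.0932 0.0299] 0.054 -0.0026
   [0.427  0.109  0.0291] 0.068 -0.0037
   [0.3956 0.1287 0.0265] 0.003 0.0291
side 485 mean [0.4224 0.0648 0.0251] axis deg 84.2 ends [ 0.4086 -0.0699] [0.4291 0.131 ] handle mean [0.4176 0.0157 0.0251] z pct [0.0115 0.0266 0.032 ]
   [ 0.4019 -0.0574  0.0227] 0.013 0.0094
   [ 0.4078 -0.0383  0.0245] 0.016 0.004
   [ 0.4143 -0.0189  0.0235] 0.037 -0.0048
   [ 0.4157 -0.0024  0.0236] 0.048 0.0023
   [0.4181 0.0185 0.0233] 0.024 0.0008
   [0.4209 0.0388 0.0253] 0.022 0.0003
   [0.4225 0.0614 0.0289] 0.054 0.0006
   [0.4279 0.0795 0.0289] 0.053 -0.001
   [0.4271 0.1005 0.0295] 0.058 0.0008
   [0.4264 0.1152 0.0215] 0.07 -0.0008
```

Emit:
drive_tool(
  rows=[
    [0.25, 0, 0, 0],
    [0.7, 0, 0, 0],
    [1.2, 0, 0, 0],
    [1.75, 0, 0, 0],
    [2.3, 0, 0, 0],
    [2.85, 0, 0, 0],
    [3.4, 0, 0, 0],
    [3.9, 0, 0, 0],
  ],
)

```text
clock: 23.5
position: [0.427, 0.0843, 0.0061]
ee_rot: [0.0, 0.749, 0.663, 0.001]
contact_force: [1.0, -0.3, -1.5]
width: 0.0218
gripper_force: 88.5
```

Emit:
drive_tool(
  rows=[
    [0.5, 0, 0, 0],
    [1, 0, 0, 0],
    [1.5, 0, 0, 0],
    [2, 0, 0, 0],
    [2.5, 0, 0, 0],
    [3, 0, 0, 0],
    [3.5, 0, 0, 0],
    [4, 0, 0, 0],
  ],
)

```text
clock: 24.17
position: [0.4389, 0.1838, 0.006]
ee_rot: [0.0, 0.749, 0.663, 0.001]
contact_force: [-0.2, -0.5, -0.9]
width: 0.0221
gripper_force: 88.5
```

```bash
python3 -c "
from h import *
plan((.4485,.302,.006,-7))
sherds()"
```

```text
t 24.17 p [0.4389 0.1838 0.006 ] yaw -7.0 w 22.1 F [-0.2 -0.5 -0.9] g 88.539959192276
[ 4.74 -0.19  0.  ] 0.01 | yaw -7
top 49 [308. 178.] [0.611 0.117 0.01 ] [0.6   0.101 0.006] [0.62  0.133 0.017] [ 17. 110. 194.]
top 21 [213. 198.] [0.551 0.391 0.031] [0.53  0.39  0.021] [0.57  0.393 0.04 ] [ 18. 125. 103.]
top 9 [212. 214.] [0.506 0.391 0.029] [0.497 0.391 0.02 ] [0.515 0.392 0.038] [ 18. 138. 108.]
top 148 [233. 232.] [0.454 0.335 0.012] [0.432 0.308 0.006] [0.473 0.365 0.037] [ 14. 119. 195.]
top 10 [305. 240.] [0.427 0.128 0.024] [0.422 0.123 0.019] [0.431 0.131 0.028] [ 18. 102. 195.]
side 158 [361. 229.] [0.444 0.212 0.026] [0.427 0.156 0.015] [0.471 0.26  0.031] [ 18. 110. 153.]
side 14 [356. 246.] [0.478 0.278 0.024] [0.476 0.259 0.012] [0.48  0.296 0.03 ] [ 18.  110.  132.5]
side 55 [371. 260.] [0.447 0.322 0.01 ] [0.43  0.31  0.007] [0.461 0.333 0.014] [ 16. 112. 171.]
```

Both are ahead of the blade again.

Emit:
drive_tool(
  rows=[
    [0.5, 0, 0, 0],
    [1, 0, 0, 0],
    [1.5, 0, 0, 0],
    [2, 0, 0, 0],
    [2.5, 0, 0, 0],
    [3, 0, 0, 0],
    [3.5, 0, 0, 0],
    [4, 0, 0, 0],
  ],
)

```text
clock: 24.93
position: [0.4494, 0.283, 0.006]
ee_rot: [0.0, 0.749, 0.663, -0.0]
contact_force: [0.3, -0.4, -2.2]
width: 0.022
gripper_force: 88.5
```

Emit:
drive_tool(
  rows=[
    [0.4, 0, 0, 0],
    [0.8, 0, 0, 0],
    [0.9, 0, 0, 0],
    [0.9, 0, 0, 0],
    [0.9, 0, 0, 0],
    [0.9, 0, 0, 0],
    [0.9, 0, 0, 0],
    [0.9, 0, 0, 0],
  ],
)

```text
clock: 25.6
position: [0.452, 0.3035, 0.006]
ee_rot: [-0.0, 0.749, 0.662, -0.0]
contact_force: [0.5, 0.4, -2.3]
width: 0.0223
gripper_force: 88.4
```

Emit:
drive_tool(
  rows=[
    [-0.4, 0, 0, 0],
    [-1.2, 0, 0, 0],
    [-2.2, 0, -0.1, 0],
    [-3.4, 0, -0.1, 0],
    [-4.7, 0, -0.1, 0],
    [-6, 0, -0.1, 0],
    [-7.3, 0, -0.1, 0],
    [-8.3, 0, -0.1, 0],
  ],
)

```text
clock: 26.27
position: [0.4258, 0.0954, 0.0088]
ee_rot: [0.0, 0.749, 0.662, -0.0]
contact_force: [0.4, -0.5, -1.2]
width: 0.0219
gripper_force: 88.6
```

```bash
python3 -c "
from h import *
plan()
sherds()
t=eyes.get_image('top')[0];s=eyes.get_image('side')[0]
o=np.zeros((600,800,3),np.uint8)
o[:,:400]=cv2.resize(s[210:360,320:420],(400,600),interpolation=2)
o[:300,400:]=cv2.resize(t[150:270,190:350],(400,300),interpolation=2)
o[300:,400:]=cv2.resize(s[90:300,200:480],(400,300),interpolation=2)
cv2.imwrite('pics/m3.png',o[:,:,::-1])"
```

```text
t 26.27 p [0.4258 0.0954 0.0088] yaw -7.0 w 21.9 F [ 0.4 -0.5 -1.2] g 88.55828762054443
top 49 [308. 178.] [0.61  0.118 0.009] [0.6   0.101 0.006] [0.619 0.133 0.015] [ 17. 111. 194.]
top 15 [212. 198.] [0.552 0.391 0.033] [0.539 0.391 0.022] [0.567 0.392 0.04 ] [ 18. 105. 104.]
top 25 [212. 212.] [0.512 0.391 0.031] [0.488 0.39  0.02 ] [0.534 0.392 0.039] [ 18. 135. 108.]
side 152 [357. 210.] [0.432 0.124 0.028] [0.412 0.054 0.017] [0.465 0.197 0.034] [ 18. 110. 153.]
```

View pics/m3.png

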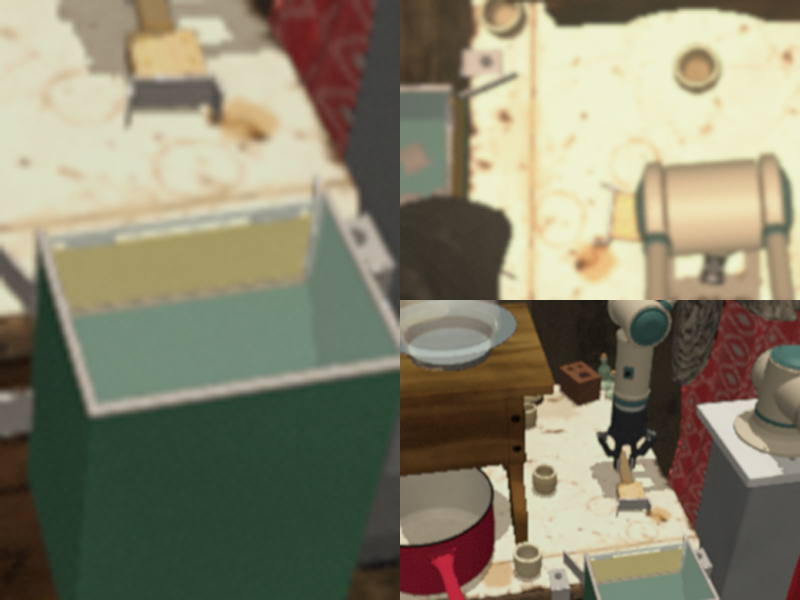

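The counter is clear, the flap is shut and the cups are standing; the top view shows one sherd in the bin, at (410,155). Now I'll lay the scraper down.

Emit:
drive_tool(
  rows=[
    [-0.6, 0, 0, 0],
    [-1.5, 0, 0, 0],
    [-2.5, 0, 0, 0],
    [-3.2, 0, 0, 0],
    [-3.5, 0, 0.05, 0],
    [-3.5, 0, 0.1, 0],
    [-3.5, 0, 0.15, 0],
    [-3.5, 0, 0.15, 0],
  ],
)

```text
clock: 27.13
position: [0.4168, 0.0119, 0.005]
ee_rot: [0.0, 0.749, 0.663, 0.0]
contact_force: [-0.1, -0.8, 0.9]
width: 0.0218
gripper_force: 89.0
```

Emit:
drive_tool(
  rows=[
    [0, 0, 0, 0],
    [0, 0, 0, 0],
    [0, 0, 0, 0],
    [0, 0, 0, 0],
    [0, 0, 0, 0],
    [0, 0, 0, 0],
    [0, 0, -0.4, 0],
    [0, 0, -1.2, 0],
  ],
  grip=60,
)

```text
clock: 27.8
position: [0.4143, 0.0115, 0.0336]
ee_rot: [-0.002, 0.749, 0.663, -0.002]
contact_force: [-0.6, 0.1, -0.4]
width: 0.0597
gripper_force: 0.0
```

Emit:
drive_tool(
  rows=[
    [0, 0, -0.8, 0],
    [0, 0, -1.8, 0],
    [0, 0, -2.8, 0],
    [0, 0, -3.8, 0],
    [0, 0, -4.8, 0],
    [0, 0, -5, 0],
    [0, 0, -5, 0],
    [0, 0, -5, 0],
  ],
)

```text
clock: 28.47
position: [0.4157, 0.0113, 0.1592]
ee_rot: [-0.0, 0.749, 0.663, -0.0]
contact_force: [-0.7, -0.1, 0.0]
width: 0.0601
gripper_force: 0.0
```

```bash
python3 -c "
from h import *
plan()
sherds()
scraper(.33,.5,-.15,.2,.008,.036)
p,d=eyes.get_image('top');W=cloud('top',d);x,y,z=np.moveaxis(W,-1,0);h=cv2.cvtColor(p,cv2.COLOR_RGB2HSV)
m=((h[...,0]<22)&(x>.36)&(x<.62)&(y>.4)&(y<.56)&(z<0)).astype(np.uint8)
k,l,s,c=cv2.connectedComponentsWithStats(m)
for i in range(1,k):
  if s[i,4]>5:print(s[i,4],c[i],W[l==i].mean(0).round(3))
t=np.load('top0.npz')['d'];T=cloud('top',t)
for nm,(cx,cy) in dict(c1=(.6,.118),c3=(.603,-.138),bell=(.586,-.254),b0=(.376,-.285),b1=(.367,-.232)).items():
  f=lambda W:W[(abs(W[...,0]-cx)<.05)&(abs(W[...,1]-cy)<.03)&(W[...,2]>.03)&(W[...,2]<.11)].mean(0).round(3)
  print(nm,f(T),f(W))
"
```

```text
t 28.47 p [0.4157 0.0113 0.1592] yaw -7.0 w 60.1 F [-0.7 -0.1  0. ] g 0.0
top 55 [309. 178.] [0.61  0.117 0.01 ] [0.6   0.101 0.006] [0.62  0.133 0.015] [ 17. 111. 195.]
top 9 [212. 204.] [0.533 0.391 0.032] [0.525 0.39  0.023] [0.543 0.392 0.039] [ 18. 131. 109.]
top 97 [321. 240.] [0.428 0.084 0.029] [0.402 0.072 0.009] [0.453 0.095 0.035] [ 16. 114. 174.]
side 114 [352. 197.] [0.427 0.052 0.025] [0.41  0.003 0.012] [0.456 0.116 0.031] [ 18.  110.  152.5]
top 432 mean [0.4288 0.1086 0.0291] axis deg 78.0 ends [0.4201 0.0676] [0.4385 0.1541] handle mean [0.4255 0.091  0.0286] z pct [0.0241 0.0294 0.0342]
   [0.422  0.0815 0.0281] 0.052 -0.004
   [0.4275 0.0967 0.0288] 0.054 -0.0015
   [0.4303 0.1166 0.03  ] 0.056 -0.0002
   [0.432  0.1336 0.0295] 0.069 0.0032
   [0.4563 0.1461 0.0246] 0.066 0.002
side 490 mean [0.4269 0.0883 0.0245] axis deg 84.7 ends [ 0.4144 -0.0453] [0.4334 0.1586] handle mean [0.4221 0.037  0.0243] z pct [0.0107 0.0257 0.0316]
   [ 0.4132 -0.0355  0.022 ] 0.022 0.0033
   [ 0.4157 -0.0164  0.0216] 0.024 0.0032
   [0.4179 0.0034 0.0227] 0.022 0.0024
   [0.4208 0.0244 0.0226] 0.023 0.0011
   [0.4233 0.0452 0.0229] 0.023 0.0015
   [0.4244 0.0641 0.0252] 0.023 0.0003
   [0.4283 0.0863 0.0274] 0.053 0.0006
   [0.4315 0.1046 0.0289] 0.052 -0.001
   [0.4309 0.1244 0.0299] 0.052 -0.0004
   [0.4307 0.1398 0.0209] 0.07 0.0003
   [0.4203 0.1566 0.0212] 0.068 -0.0013
c1 [0.604 0.117 0.046] [0.605 0.117 0.047]
c3 [ 0.61  -0.136  0.046] [ 0.61  -0.135  0.047]
bell [ 0.59  -0.255  0.041] [ 0.59  -0.256  0.041]
b0 [ 0.379 -0.286  0.066] [ 0.383 -0.283  0.066]
b1 [ 0.38  -0.233  0.057] [ 0.38  -0.233  0.057]
```

```bash
python3 -c "
from h import *
p,d=eyes.get_image('top');h=cv2.cvtColor(p,cv2.COLOR_RGB2HSV);o=cv2.cvtColor(np.load('top0.npz')['p'],cv2.COLOR_RGB2HSV)
m=np.zeros((400,640),np.uint8);m[182:232,170:212]=((h[182:232,170:212,0]<28)).astype(np.uint8)
k,l,s,c=cv2.connectedComponentsWithStats(m)
W=cloud('top',d)
for i in range(1,k):
  if s[i,4]>10:print(s[i],c[i].round(),np.nanmedian(W[l==i],0).round(3),np.median(h[l==i],0),cast('top',*c[i],-.15).round(3))
print(order.sign_off(),get_state()['clock'])"
```

```text
[170 182  42  50 474] [198. 203.] [0.556 0.409 0.075] [ 17.  62. 130.] [ 0.562  0.481 -0.15 ]
[190 207  12  13 107] [195. 213.] [0.504 0.428 0.078] [ 16.  63. 152.] [ 0.529  0.489 -0.15 ]
the job is handed in; nothing more can be done
the job is handed in; nothing more can be done
```

I pushed all four sherds off the counter through the flap, laid the scraper flat on the counter clear of it, and handed the job in at about 28.5 s; I saw only one sherd in the bin because the arm hid the rest of it, and the fingertips sat about 25 mm higher than the stated overhang implied, so my first handle grip closed on air and I regripped lower.

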